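# Charge a grinding jar with the matching media

## Robot

A 7-joint arm with a two-finger parallel gripper is mounted at the origin on a cart in front of the work surface, level with it; the furniture and walls round the work are solid. World frame = base frame: x ahead of the robot, y to its left, z up, the work surface at z = 0. Lengths are in mm, angles in rad, forces in N, time in s.
With the tool pointing down it reaches from about 400 to 875 mm from the base axis. Payload 4.4 kg.
Tool frame: the origin (TCP) lies midway between the tips of the shut fingers; the grasp point (between the pads) lies 19 mm behind it (ctrl.grip_depth is the distance from the TCP to the grasp point, in mm); z points along the fingers, y is the direction in which the jaws open and shut (so a half turn about z gives the same grasp; the last joint's range is limited). The gripper opens to 85 mm and grips with 20 to 120 N. Pads are 22 mm wide; open, the fingers measure 114 mm over their backs; the gripper's body (76 mm by 85 mm) begins 54 mm behind the grasp point. The pads swing forward as they close: fully open they stand 13 mm farther back than shut.
Start: joints at [1.052, 0.628, 0.038, 1.517, -0.027, 0.996, -0.02], TCP at [284.394, -584.498, 231.313] pointing down, gripper open.
Joint ranges: [-3.06, 3.06], [-0.37, 2.12], [-1.25, 1.32], [0.18, 2.47], [-1.1, 4.24], [0.23, 1.98], [-2.94, 2.94]. Speed limits (rad/s): [2.57, 2.57, 3.14, 3.14, 3.14, 3.14, 3.14].

## Interface

Orientations are given as a rotation vector (axis times angle).
In Python, from workcell import ctrl, read_camera, camera_info, finish_job, models gives the robot as it stands.
- The arm moves only by the tool servo_tool, never from a script. Its argument "steps" is a list of rows, each a list of 7 numbers: the shift along the tool's x, y, z in mm, then the turn, a rotation vector about the tool's x, y, z in degrees, then the finger opening in mm, from 0 to 85.4. A call has 1 to 20 rows; each row is the pose to reach, as a shift and turn from the pose commanded when the call began, along the tool's axes at that moment; what a row does not reach only later rows make up. A row lasts 1/8 s, in which the tool goes at most 62.5 mm and 10.7 degrees, less where a joint would pass 70% of its speed; a pose out of reach is approached as far as the arm can. A call with a gripper value outside its range is refused whole. The fingers move at their own pace and stop on an object; "newtons" is the grip in N (left out, the last holds). Time passes only in rows, so rows that repeat a pose let the fingers close. It gives the time, the measured TCP pose, the force and the opening at its end, in the units of the state.
- ctrl.sense(): the state, without advancing time (a new reading comes with each control period).
- read_camera(name): name is "scene" or "top" or "wrist"; returns (picture, depth): 400x640x3 uint8, red, green, blue; 400x640 float32, mm along the optical axis (not along the pixel's ray), 0 where there is no reading.
- camera_info(name): a dict with "fx", "fy", "cx", "cy" (pixels), "xyz" and "rotation" of the camera in the world; the wrist camera has in their place "mount" (4x4, takes a point from camera to tool coordinates, whose origin is the TCP and whose axes are the flange's). Camera axes: x right, y down, z forward; pixel columns grow to the right and rows downward; lengths in mm; the calibration is good to about 2 mm. A picture is of the moment at which its call begins: read the wrist's pose just before it. camera_info takes no time and is no camera call.
- finish_job(): hands the job in, once; it reports no verdict.
Trained networks look in the newest picture that a camera, given by its name, has taken for a name from the list of things; names that differ only in an ending like _2 or _b are one class to them, and where a whole thing is asked for, a point or a joint stands for the part that bears it (a point fixed in the world has none). Each returns a list of dicts, best first, with "p" (0 to 1); they miss things now and then, are a little off and sometimes report something else, mostly with a low value. They report only what shows in the picture. A call takes as long as a camera call.
- models.find_in(camera, name): "point" ([x, y, z] in mm, in world coordinates, good to about 4 mm: the middle of the surface that is visible of it).
- models.masks_of(camera, name): "region" (400x640 bool, what is visible of it).
- models.landmark_of(camera, name): "point" ([x, y, z] in mm, in world coordinates, good to about 4 mm: a listed point, or the origin of a listed thing).
The state is a dict: "time": time; "q": joint angles; "joint_vel": joint speeds; "effort": joint torques, N m; "ee_pos": TCP position; "eef_rot": TCP orientation; "contact_force": force on the tool from outside, world axes, zero at the start; "wrist_torque": the same for the moment, N m; "gripper_width": finger opening in mm.
Only numpy, scipy, OpenCV 4.12 (cv2) and the standard library are available. Lean on these libraries where they do the work, as an engineer would, in place of code of your own. Each camera call takes 0.05 s, during which the arm holds its last target. There are 200 camera calls.

## Task

Charge the grinding jar that holds the soil sample: put in every grinding cylinder from the tray that is of the jar's own material (steel for the steel jar, white ceramic for the white one) and leave the other kind in its pockets. Then take the green-handled stirrer, stir with its foot down among the lumps, sweeping right round the jar several times until every lump has been shifted from its old place, and hang the stirrer back upright in its stand. Finally close that jar with its own lid, fully home, with all of the charge inside.

Things in the scene. Friction and masses are not known exactly. Their poses are not given: they have to be found in the camera images.
- cyl_steel_0: grinding cylinder, dark grey steel, 14 mm across and 16 mm long; origin at its centre, z along its axis. Stands upright in a pocket of the tray (centre 11 mm above the bench, top 19 mm, 9 mm proud of the tray). One of up to five; absent ones read None
- cyl_steel_1: grinding cylinder, dark grey steel, 14 mm across and 16 mm long; origin at its centre, z along its axis. Stands upright in a pocket of the tray (centre 11 mm above the bench, top 19 mm, 9 mm proud of the tray). One of up to five; absent ones read None
- cyl_steel_2: grinding cylinder, dark grey steel, 14 mm across and 16 mm long; origin at its centre, z along its axis. Stands upright in a pocket of the tray (centre 11 mm above the bench, top 19 mm, 9 mm proud of the tray). One of up to five; absent ones read None
- cyl_steel_3: grinding cylinder, dark grey steel, 14 mm across and 16 mm long; origin at its centre, z along its axis. Stands upright in a pocket of the tray (centre 11 mm above the bench, top 19 mm, 9 mm proud of the tray). One of up to five; absent ones read None
- cyl_steel_4: grinding cylinder, dark grey steel, 14 mm across and 16 mm long; origin at its centre, z along its axis. Stands upright in a pocket of the tray (centre 11 mm above the bench, top 19 mm, 9 mm proud of the tray). One of up to five; absent ones read None
- cyl_white_0: grinding cylinder, white zirconia ceramic, 14 mm across and 16 mm long; origin at its centre, z along its axis. Stands upright in a pocket of the tray (centre 11 mm above the bench, top 19 mm, 9 mm proud of the tray). One of up to five; absent ones read None
- cyl_white_1: grinding cylinder, white zirconia ceramic, 14 mm across and 16 mm long; origin at its centre, z along its axis. Stands upright in a pocket of the tray (centre 11 mm above the bench, top 19 mm, 9 mm proud of the tray). One of up to five; absent ones read None
- cyl_white_2: grinding cylinder, white zirconia ceramic, 14 mm across and 16 mm long; origin at its centre, z along its axis. Stands upright in a pocket of the tray (centre 11 mm above the bench, top 19 mm, 9 mm proud of the tray). One of up to five; absent ones read None
- cyl_white_3: grinding cylinder, white zirconia ceramic, 14 mm across and 16 mm long; origin at its centre, z along its axis. Stands upright in a pocket of the tray (centre 11 mm above the bench, top 19 mm, 9 mm proud of the tray). One of up to five; absent ones read None
- cyl_white_4: grinding cylinder, white zirconia ceramic, 14 mm across and 16 mm long; origin at its centre, z along its axis. Stands upright in a pocket of the tray (centre 11 mm above the bench, top 19 mm, 9 mm proud of the tray). One of up to five; absent ones read None
- lump_0: hard lump of dry brown soil, about 17 mm across and 14 mm high; origin at the centre of its underside. The five lie in a ring on the floor of the working jar
- lump_1: hard lump of dry brown soil, about 17 mm across and 14 mm high; origin at the centre of its underside. The five lie in a ring on the floor of the working jar
- lump_2: hard lump of dry brown soil, about 17 mm across and 14 mm high; origin at the centre of its underside. The five lie in a ring on the floor of the working jar
- lump_3: hard lump of dry brown soil, about 17 mm across and 14 mm high; origin at the centre of its underside. The five lie in a ring on the floor of the working jar
- lump_4: hard lump of dry brown soil, about 17 mm across and 14 mm high; origin at the centre of its underside. The five lie in a ring on the floor of the working jar
- jar_steel: open round grinding jar of dark grey steel, fixed (too heavy to shift): 112 mm outside, 96 mm inside, 60 mm high, inner floor 8 mm above the bench; origin at the centre of its underside, axes parallel to the world's (its x away from the robot). It is either the one with the soil lumps in it or the empty one parked at the back
- jar_white: open round grinding jar of white ceramic, fixed (too heavy to shift): 112 mm outside, 96 mm inside, 60 mm high, inner floor 8 mm above the bench; origin at the centre of its underside, axes parallel to the world's (its x away from the robot). It is either the one with the soil lumps in it or the empty one parked at the back
- lid_steel: dark grey steel jar lid, pale steel knob: flange 112 mm wide, 8 mm thick; below it a plug 90 mm wide, 7 mm deep, that drops into the jar's mouth; on top an upright knob 22 mm wide, gripped 11 to 34 mm above the origin. Origin at the centre of the flange's underside, z up through the knob: 7 mm above the bench when the lid lies there on its plug, 60 mm when home on its jar. About 0.2 kg
- lid_white: white ceramic jar lid, black knob: flange 112 mm wide, 8 mm thick; below it a plug 90 mm wide, 7 mm deep, that drops into the jar's mouth; on top an upright knob 22 mm wide, gripped 11 to 34 mm above the origin. Origin at the centre of the flange's underside, z up through the knob: 7 mm above the bench when the lid lies there on its plug, 60 mm when home on its jar. About 0.2 kg
- tray: fixed media tray: pale wooden case 114 x 176 mm, 10 mm high, blue insert flush with its edge; ten square pockets 17 mm wide, 7 mm deep (floor 3 mm above the bench) at x = -23 and +23 mm, y = -60, -30, 0, +30, +60 mm in its frame; origin at the centre of its underside. The two kinds of cylinder stand mixed in the pockets, some of which are empty
- stand: fixed stirrer stand: dark round foot 72 mm across with an upright aluminium tube 35 mm across outside, 23 mm inside, its mouth 77 mm above the bench; origin at the centre of its underside
- stirrer: stirring rod 135 mm long; origin at its lower end, z along it to the handle: black rubber foot 14 mm wide (0 to 23 mm), steel shaft 10 mm wide, steel collar 32 mm wide at 66 to 71 mm, round green handle 15 mm wide from 71 to 135 mm. It hangs upright in the stand, collar on the tube's mouth (origin 11 mm above the bench). About 0.08 kg
- stirrer_foot (a point): centre of the stirrer's rubber foot, 8 mm above the rod's lower end

How it is judged (in metres and radians):
On the way, in this order (a step that is already met when the one before it is completed fails the run):
1. All cylinders of the working jar's material are in it with the five lumps; the others are still in their pockets ((((horizontal distance between each of lump_0, lump_1, lump_2, lump_3, lump_4 and jar_steel below 0.048 m and z of each of lump_0, lump_1, lump_2, lump_3, lump_4 in the frame of jar_steel below 0.052 m) and (horizontal distance between each of cyl_steel_0, cyl_steel_1, cyl_steel_2, cyl_steel_3, cyl_steel_4 and jar_steel below 0.048 m and z of each of cyl_steel_0, cyl_steel_1, cyl_steel_2, cyl_steel_3, cyl_steel_4 in the frame of jar_steel below 0.052 m) and distance of each of cyl_white_0, cyl_white_1, cyl_white_2, cyl_white_3, cyl_white_4 from where it was at the start of the episode below 0.015 m) or ((horizontal distance between each of lump_0, lump_1, lump_2, lump_3, lump_4 and jar_white below 0.048 m and z of each of lump_0, lump_1, lump_2, lump_3, lump_4 in the frame of jar_white below 0.052 m) and (horizontal distance between each of cyl_white_0, cyl_white_1, cyl_white_2, cyl_white_3, cyl_white_4 and jar_white below 0.048 m and z of each of cyl_white_0, cyl_white_1, cyl_white_2, cyl_white_3, cyl_white_4 in the frame of jar_white below 0.052 m) and distance of each of cyl_steel_0, cyl_steel_1, cyl_steel_2, cyl_steel_3, cyl_steel_4 from where it was at the start of the episode below 0.015 m))), for 0.3 s.
2. The stirrer's foot is down in the working jar, on the far side of its centre (((horizontal distance between each of stirrer_foot, lump_0 and jar_steel below 0.048 m and z of stirrer_foot in the frame of jar_steel below 0.03 m and x of stirrer_foot in the frame of jar_steel above 0.014 m) or (horizontal distance between each of stirrer_foot, lump_0 and jar_white below 0.048 m and z of stirrer_foot in the frame of jar_white below 0.03 m and x of stirrer_foot in the frame of jar_white above 0.014 m))).
3. The foot has come round to the near side (((horizontal distance between each of stirrer_foot, lump_0 and jar_steel below 0.048 m and z of stirrer_foot in the frame of jar_steel below 0.03 m and x of stirrer_foot in the frame of jar_steel below -0.014 m) or (horizontal distance between each of stirrer_foot, lump_0 and jar_white below 0.048 m and z of stirrer_foot in the frame of jar_white below 0.03 m and x of stirrer_foot in the frame of jar_white below -0.014 m))).
4. The foot has come round to the far side again (((horizontal distance between each of stirrer_foot, lump_0 and jar_steel below 0.048 m and z of stirrer_foot in the frame of jar_steel below 0.03 m and x of stirrer_foot in the frame of jar_steel above 0.014 m) or (horizontal distance between each of stirrer_foot, lump_0 and jar_white below 0.048 m and z of stirrer_foot in the frame of jar_white below 0.03 m and x of stirrer_foot in the frame of jar_white above 0.014 m))).
5. The foot has come to the near side again and every lump is more than 8 mm from where it started (((horizontal distance between each of stirrer_foot, lump_0 and jar_steel below 0.048 m and z of stirrer_foot in the frame of jar_steel below 0.03 m and x of stirrer_foot in the frame of jar_steel below -0.014 m and distance of each of lump_0, lump_1, lump_2, lump_3, lump_4 from where it was at the start of the episode above 0.008 m) or (horizontal distance between each of stirrer_foot, lump_0 and jar_white below 0.048 m and z of stirrer_foot in the frame of jar_white below 0.03 m and x of stirrer_foot in the frame of jar_white below -0.014 m and distance of each of lump_0, lump_1, lump_2, lump_3, lump_4 from where it was at the start of the episode above 0.008 m))).
At the end, for the whole second after the job is handed in: Matching cylinders and all lumps in the working jar, other cylinders within 15 mm of their start; its own lid home and at rest (5 mm off centre, 0.05 rad, 2.5 mm above the rim at most); stirrer hanging in its stand (6 mm off axis, 0.08 rad, 5 mm above its seat at most) ((((horizontal distance between each of lump_0, lump_1, lump_2, lump_3, lump_4 and jar_steel below 0.048 m and z of each of lump_0, lump_1, lump_2, lump_3, lump_4 in the frame of jar_steel below 0.052 m) and (horizontal distance between each of cyl_steel_0, cyl_steel_1, cyl_steel_2, cyl_steel_3, cyl_steel_4 and jar_steel below 0.048 m and z of each of cyl_steel_0, cyl_steel_1, cyl_steel_2, cyl_steel_3, cyl_steel_4 in the frame of jar_steel below 0.052 m) and distance of each of cyl_white_0, cyl_white_1, cyl_white_2, cyl_white_3, cyl_white_4 from where it was at the start of the episode below 0.015 m and horizontal distance between lid_steel and jar_steel below 0.005 m and z of lid_steel in the frame of jar_steel between 0.057 and 0.0625 m and angle between lid_steel's own z axis and vertical below 0.05 rad and linear speed of each of lid_steel, stirrer below 0.02 m/s and horizontal distance between stirrer and stand below 0.006 m and z of stirrer in the frame of stand below 0.016 m and angle between stirrer's own z axis and vertical below 0.08 rad) or ((horizontal distance between each of lump_0, lump_1, lump_2, lump_3, lump_4 and jar_white below 0.048 m and z of each of lump_0, lump_1, lump_2, lump_3, lump_4 in the frame of jar_white below 0.052 m) and (horizontal distance between each of cyl_white_0, cyl_white_1, cyl_white_2, cyl_white_3, cyl_white_4 and jar_white below 0.048 m and z of each of cyl_white_0, cyl_white_1, cyl_white_2, cyl_white_3, cyl_white_4 in the frame of jar_white below 0.052 m) and distance of each of cyl_steel_0, cyl_steel_1, cyl_steel_2, cyl_steel_3, cyl_steel_4 from where it was at the start of the episode below 0.015 m and horizontal distance between lid_white and jar_white below 0.005 m and z of lid_white in the frame of jar_white between 0.057 and 0.0625 m and angle between lid_white's own z axis and vertical below 0.05 rad and linear speed of each of lid_white, stirrer below 0.02 m/s and horizontal distance between stirrer and stand below 0.006 m and z of stirrer in the frame of stand below 0.016 m and angle between stirrer's own z axis and vertical below 0.08 rad))); the robot touches nothing.
It fails at once if A cylinder gets into a jar of the other material (it would contaminate it) ((horizontal distance between cyl_steel_0 and jar_white below 0.048 m and z of cyl_steel_0 in the frame of jar_white below 0.052 m) or (horizontal distance between cyl_steel_1 and jar_white below 0.048 m and z of cyl_steel_1 in the frame of jar_white below 0.052 m) or (horizontal distance between cyl_steel_2 and jar_white below 0.048 m and z of cyl_steel_2 in the frame of jar_white below 0.052 m) or (horizontal distance between cyl_steel_3 and jar_white below 0.048 m and z of cyl_steel_3 in the frame of jar_white below 0.052 m) or (horizontal distance between cyl_steel_4 and jar_white below 0.048 m and z of cyl_steel_4 in the frame of jar_white below 0.052 m) or (horizontal distance between cyl_white_0 and jar_steel below 0.048 m and z of cyl_white_0 in the frame of jar_steel below 0.052 m) or (horizontal distance between cyl_white_1 and jar_steel below 0.048 m and z of cyl_white_1 in the frame of jar_steel below 0.052 m) or (horizontal distance between cyl_white_2 and jar_steel below 0.048 m and z of cyl_white_2 in the frame of jar_steel below 0.052 m) or (horizontal distance between cyl_white_3 and jar_steel below 0.048 m and z of cyl_white_3 in the frame of jar_steel below 0.052 m) or (horizontal distance between cyl_white_4 and jar_steel below 0.048 m and z of cyl_white_4 in the frame of jar_steel below 0.052 m)).
Of cyl_steel_0, cyl_steel_1, cyl_steel_2, cyl_steel_3, cyl_steel_4 only 3 to 5 are there at a start; the rules pass over those that are not, and their reading is None.
Of cyl_white_0, cyl_white_1, cyl_white_2, cyl_white_3, cyl_white_4 only 3 to 5 are there at a start; the rules pass over those that are not, and their reading is None.
At some moment in a run one of lid_steel, lid_white may be knocked a few centimetres aside while the robot is not near it.
Once in a run the grip may slacken for a moment while it holds something.
It also fails if it takes over 192 s, if anything falls off the work surface, if the arm or the gripper's body presses on something with over 40 N, if the wrist force passes 120 N, or if a joint passes its speed limit or range.

## Working session

There is one attempt and no reset: what is moved stays moved. The work goes in short steps, Python scripts to look and compute and a tool call to move; the robot and the scene stay as the last step left them, time stands still between calls to the robot, and variables do not carry over. Pictures are saved under pics/ and viewed, about 12 in all and at most 16, crops included, and the job is handed in when it is done.

Besides the shell and the picture viewer there is one more tool, called by a JSON object that holds its "fn" and its "kwargs", one argument or row to a line. servo_tool: Moves the arm, as the interface text tells. Its arguments: {"type":"object","properties":{"steps":{"type":"array"},"newtons":{"type":"number"}},"required":["steps"]}

```bash
mkdir -p pics; ls
cat > h.py <<'E'
import numpy as np, cv2
from scipy.spatial.transform import Rotation as R
from workcell import ctrl, read_camera, camera_info, finish_job, models
def save(n,im,crop=None,s=1):
    if crop: im=im[crop[1]:crop[3],crop[0]:crop[2]]
    im=cv2.resize(im,None,fx=s,fy=s,interpolation=cv2.INTER_CUBIC)
    cv2.imwrite('pics/'+n,im[:,:,::-1])
def cam(name):
    i=camera_info(name)
    if 'mount' in i:
        s=ctrl.sense(); T=np.eye(4); T[:3,:3]=R.from_rotvec(s['eef_rot']).as_matrix(); T[:3,3]=s['ee_pos']
        return i,T@np.array(i['mount'])
    T=np.eye(4); r=np.array(i['rotation']); T[:3,:3]=r if r.shape==(3,3) else R.from_rotvec(r).as_matrix(); T[:3,3]=i['xyz']
    return i,T
def cloud(name):
    i,T=cam(name); im,d=read_camera(name)
    v,u=np.mgrid[:400,:640]
    P=np.stack([(u-i['cx'])/i['fx']*d,(v-i['cy'])/i['fy']*d,d],-1)
    return im,d,P@T[:3,:3].T+T[:3,3]
E
python3 - <<'E'
from h import *
s=ctrl.sense(); print(s['time'],s['eef_rot'],R.from_rotvec(s['eef_rot']).as_matrix().round(3))
print(ctrl.grip_depth)
for n in('top','scene','wrist'):
    im,d,P=cloud(n); save(n+'0.png',im); np.savez('/tmp/'+n,im=im,d=d,P=P); i,T=cam(n); print(n,T.round(2),i['fx'])
    if n=='top':
        for k in('jar_steel','jar_white','lid_steel','lid_white','tray','stand','stirrer','lump_0'):
            print(k,[(np.round(a['point']),round(a['p'],2)) for a in models.landmark_of(n,k)[:5]])
        for k in('cyl_steel_0','cyl_white_0'):
            print(k,[(np.round(a['point']),round(a['p'],2)) for a in models.landmark_of(n,k)[:7]])
E
```

```text
pics
0.0 [-3.05960671e+00 -7.04785825e-01  7.49718428e-04] [[ 0.899  0.437 -0.001]
 [ 0.437 -0.899  0.002]
 [-0.    -0.002 -1.   ]]
18.700000000000003
top [[ 1.0000e-02 -1.0000e+00  7.0000e-02  4.7020e+02]
 [-1.0000e+00 -1.0000e-02 -1.0000e-02 -1.4300e+00]
 [ 1.0000e-02 -7.0000e-02 -1.0000e+00  9.7757e+02]
 [ 0.0000e+00  0.0000e+00  0.0000e+00  1.0000e+00]] 427.8640221270776
jar_steel [(array([ 606., -291.,   11.]), 0.71), (array([650., 198.,  -5.]), 0.64)]
jar_white [(array([443., -54.,  -0.]), 0.87)]
lid_steel []
lid_white [(array([ 605., -288.,   10.]), 0.84), (array([480., -55.,   9.]), 0.19)]
tray [(array([469., 156.,   4.]), 0.86)]
stand [(array([651., 201.,  -2.]), 0.73), (array([629., -55.,   4.]), 0.59)]
stirrer [(array([629., -59.,  12.]), 0.49)]
lump_0 [(array([479., -55.,   7.]), 0.56), (array([462., -83.,   8.]), 0.55), (array([452., -27.,   8.]), 0.45), (array([423., -72.,  13.]), 0.38), (array([423., -37.,   8.]), 0.37)]
cyl_steel_0 [(array([451., 215.,  14.]), 0.5), (array([443.,  95.,  12.]), 0.44), (array([492., 149.,  12.]), 0.36)]
cyl_white_0 [(array([498., 178.,   5.]), 0.61), (array([444., 123.,   9.]), 0.53), (array([489., 121.,  10.]), 0.52), (array([477., -55.,   6.]), 0.52), (array([463., -83.,   9.]), 0.39), (array([ 434., -252.,   10.]), 0.17)]
scene [[ 5.8000e-01 -3.7000e-01  7.3000e-01 -4.8772e+02]
 [-8.1000e-01 -2.6000e-01  5.2000e-01 -7.6105e+02]
 [-0.0000e+00 -8.9000e-01 -4.5000e-01  7.1059e+02]
 [ 0.0000e+00  0.0000e+00  0.0000e+00  1.0000e+00]] 506.1012494293372
wrist [[ 4.4000e-01 -8.6000e-01 -2.5000e-01  3.4643e+02]
 [-9.0000e-01 -4.2000e-01 -1.2000e-01 -5.5340e+02]
 [ 0.0000e+00  2.7000e-01 -9.6000e-01  3.7447e+02]
 [ 0.0000e+00  0.0000e+00  0.0000e+00  1.0000e+00]] 351.1556938756416
```

View pics/top0.png

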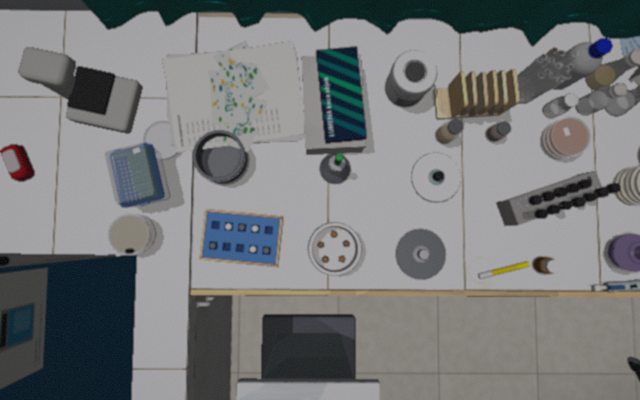

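Run:
```python
import numpy as np
z=np.load('/tmp/top.npz');P=z['P'];im=z['im'];d=z['d']
ok=d>0
# cluster by height
import cv2
def rep(lo,hi,nm,minA=6):
    m=(ok&(P[...,2]>lo)&(P[...,2]<hi)&(P[...,0]>300)&(P[...,0]<900)&(abs(P[...,1])<450)).astype('uint8')
    n,l,st,c=cv2.connectedComponentsWithStats(m)
    for k in range(1,n):
        if st[k,4]>=minA:
            q=P[l==k]; mn,mx=q.min(0),q.max(0); print(nm,st[k,4],'mid',((mn+mx)/2).round(),'ext',(mx-mn).round(),'col',im[l==k].mean(0).round(),'px',c[k].round())
rep(14.5,26,'cyl');rep(50,68,'rim60',20);rep(26,50,'26-50',20);rep(68,400,'>68',8)
```

```text
cyl 129 mid [885. 267.  20.] ext [ 21. 128.   9.] col [150. 148. 149.] px [188.  54.]
cyl 16 mid [885.  33.  17.] ext [25.  3.  5.] col [149. 148. 148.] px [296.  55.]
cyl 2050 mid [757.  83.  20.] ext [189. 142.  11.] col [158. 157. 155.] px [280. 112.]
cyl 8 mid [839.  83.  25.] ext [5. 7. 2.] col [162. 160. 159.] px [274.  74.]
cyl 127 mid [757. 404.  20.] ext [112.  40.  11.] col [62. 62. 61.] px [134. 110.]
cyl 65 mid [ 795. -209.   20.] ext [52. 73. 11.] col [58. 58. 59.] px [398. 100.]
cyl 108 mid [ 783. -311.   20.] ext [74. 29. 11.] col [128. 114.  94.] px [447.  99.]
cyl 2071 mid [698. 298.  20.] ext [222. 162.  11.] col [155. 153. 153.] px [175. 127.]
cyl 12 mid [802. 233.  25.] ext [10.  9.  2.] col [161. 159. 158.] px [207.  88.]
cyl 16 mid [789. 247.  25.] ext [16. 11.  3.] col [161. 159. 158.] px [200.  95.]
cyl 8 mid [787. 229.  25.] ext [ 7. 12.  3.] col [160. 159. 157.] px [208.  95.]
cyl 16 mid [ 773. -307.   17.] ext [12. 14.  5.] col [160. 144. 119.] px [442. 105.]
cyl 19 mid [ 758. -301.   17.] ext [14. 18.  5.] col [162. 153. 127.] px [441. 112.]
cyl 12 mid [ 7
[... 7360 characters left out ...]
 col [80. 79. 78.] px [67. 70.]
>68 826 mid [767. 428. 105.] ext [95. 44. 15.] col [34. 34. 35.] px [101.  90.]
>68 2208 mid [ 785. -377.   89.] ext [ 84. 123.  42.] col [103.  93.  75.] px [487.  90.]
>68 214 mid [ 706. -310.   80.] ext [31. 33. 23.] col [75. 75. 75.] px [455. 127.]
>68 2891 mid [598. 367.  90.] ext [134. 111.  45.] col [ 91. 102. 112.] px [132. 174.]
>68 231 mid [625. -58. 109.] ext [31. 32. 82.] col [ 88. 105.  95.] px [337. 163.]
>68 278 mid [ 528. -440.  106.] ext [58. 21. 76.] col [90. 88. 88.] px [522. 204.]
>68 26 mid [438. 380.  72.] ext [10. 10.  7.] col [54. 53. 52.] px [127. 251.]
>68 8782 mid [365. 411. 234.] ext [130.  79. 332.] col [25. 38. 47.] px [ 71. 299.]
```

```bash
cat >> h.py <<'E'
def go(*wps):
    """each wp: x,y,z,yaw(deg of tool x in world),n rows ; prints tool-frame shift/turn from present pose"""
    s=ctrl.sense(); R0=R.from_rotvec(s['eef_rot']); p0=np.array(s['ee_pos'])
    print('t',round(s['time'],2),'p',p0.round(1),'rot',(R.from_euler('z',0)*R0).as_matrix()[:2,0].round(3),'F',np.round(s['contact_force'],1),'w',round(s['gripper_width'],1))
    for w in wps:
        a=np.radians(w[3]); X=np.array([np.cos(a),np.sin(a),0]);Z=np.array([0,0,-1.]);Y=np.cross(Z,X)
        Rt=R.from_matrix(np.stack([X,Y,Z],1))
        d=R0.inv().apply(np.array(w[:3])-p0); r=(R0.inv()*Rt).as_rotvec(degrees=True)
        print(w,'->',[round(float(v),1) for v in (*d,*r)], 'dist',round(float(np.linalg.norm(d))))
E
python3 -c "
from h import *
go((466,120,150,85.7))"
```

```text
t 0.65 p [ 284.4 -584.5  231.4] rot [0.899 0.437] F [-0.4 -0.5  0.8] w 85.4
(466, 120, 150, 85.7) -> [471.5, -554.1, 81.3, 0.0, -0.0, -59.8] dist 732
```

View pics/scene0.png

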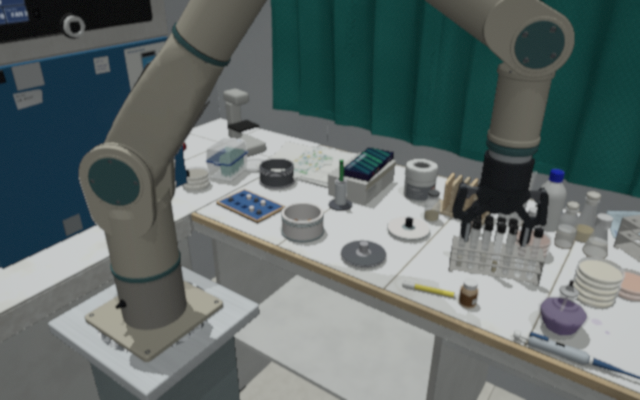

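{"fn": "servo_tool", "kwargs": {
  "steps": [
    [0, 0, -60, 0, 0, 0, 85],
    [471.5, -554.1, -60, 0, 0, -59.8, 85],
    [471.5, -554.1, -60, 0, 0, -59.8, 60],
    [471.5, -554.1, -60, 0, 0, -59.8, 30],
    [471.5, -554.1, -60, 0, 0, -59.8, 30],
    [471.5, -554.1, -60, 0, 0, -59.8, 30],
    [471.5, -554.1, -60, 0, 0, -59.8, 30],
    [471.5, -554.1, -60, 0, 0, -59.8, 30],
    [471.5, -554.1, -60, 0, 0, -59.8, 30],
    [471.5, -554.1, -60, 0, 0, -59.8, 30],
    [471.5, -554.1, -60, 0, 0, -59.8, 30],
    [471.5, -554.1, -60, 0, 0, -59.8, 30],
    [471.5, -554.1, -60, 0, 0, -59.8, 30],
    [471.5, -554.1, -60, 0, 0, -59.8, 30],
    [471.5, -554.1, -20, 0, 0, -59.8, 30],
    [471.5, -554.1, 40, 0, 0, -59.8, 30],
    [471.5, -554.1, 81.3, 0, 0, -59.8, 30],
    [471.5, -554.1, 81.3, 0, 0, -59.8, 30],
    [471.5, -554.1, 81.3, 0, 0, -59.8, 30],
    [471.5, -554.1, 81.3, 0, 0, -59.8, 30]
  ],
  "newtons": 40
}}

```text
time: 3.15
ee_pos: [467.4, 120.2, 151.9]
eef_rot: [2.302, 2.135, 0.005]
contact_force: [0.4, 0.2, -0.2]
gripper_width: 29.7
```

Run:
```python
from h import *
go((466,120,150,85.7))
im,d,P=cloud('wrist'); save('w1.png',im)
ok=d>0
def rep(lo,hi,nm,minA=30,xr=(380,560),yr=(-130,260)):
    m=(ok&(P[...,2]>lo)&(P[...,2]<hi)&(P[...,0]>xr[0])&(P[...,0]<xr[1])&(P[...,1]>yr[0])&(P[...,1]<yr[1])).astype('uint8')
    n,l,st,c=cv2.connectedComponentsWithStats(m)
    for k in range(1,n):
        if st[k,4]>=minA:
            q=P[l==k]; a,b=np.percentile(q,3,0),np.percentile(q,97,0);print(nm,st[k,4],'mean',q.mean(0).round(1),'mid',((a+b)/2).round(1),'ext',(b-a).round(),'col',im[l==k].mean(0).round(),'px',c[k].round())
rep(16,24,'cyl');rep(57,64,'rim',100)
```

```text
t 3.15 p [467.4 120.2 151.9] rot [0.075 0.997] F [ 0.4  0.2 -0.2] w 29.7
(466, 120, 150, 85.7) -> [-0.3, -1.4, 1.9, 0.2, -0.1, 0.0] dist 2
cyl 295 mean [451.1 215.2  19.3] mid [451.1 215.1  19.3] ext [12. 12.  3.] col [82. 85. 96.] px [290.  60.]
cyl 267 mean [493.5 181.5  19.3] mid [493.4 181.6  19.3] ext [12. 12.  3.] col [174. 175. 184.] px [350. 102.]
cyl 247 mean [492.  151.9  19.4] mid [492.1 151.8  19.2] ext [12. 12.  3.] col [ 83.  89. 102.] px [350. 141.]
cyl 231 mean [443.9 126.6  19.3] mid [443.8 126.5  19. ] ext [12. 12.  3.] col [178. 179. 188.] px [292. 177.]
cyl 229 mean [489.2 122.8  19.3] mid [489.1 122.7  19.1] ext [12. 12.  3.] col [178. 179. 187.] px [349. 178.]
cyl 216 mean [441.4  96.9  19.2] mid [441.4  96.7  18.9] ext [12. 12.  3.] col [82. 86. 98.] px [293. 212.]
cyl 443 mean [461.   -6.3  20. ] mid [461.  -15.5  20. ] ext [74. 34.  7.] col [88. 86. 87.] px [325. 318.]
rim 691 mean [451.6  -3.5  59.8] mid [450.9  -4.6  59.3] ext [57. 12.  4.] col [137. 135. 138.] px [314. 347.]
```

View pics/w1.png

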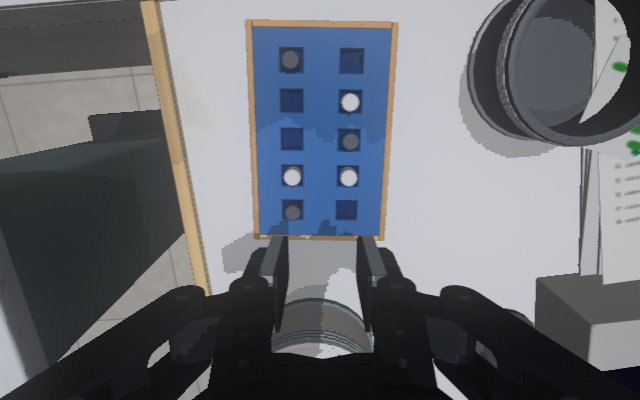

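```bash
python3 -c "
from h import *
go((488.6,122.3,60,85.7),(488.6,122.3,13,85.7))"
```

```text
t 3.2 p [467.2 120.1 151.7] rot [0.075 0.997] F [ 0.8 -0.2 -0.4] w 30.1
(488.6, 122.3, 60, 85.7) -> [3.7, 20.9, 91.8, 0.2, -0.1, 0.0] dist 94
(488.6, 122.3, 13, 85.7) -> [3.6, 20.7, 138.8, 0.2, -0.1, 0.0] dist 140
```

{"fn": "servo_tool", "kwargs": {
  "steps": [
    [3.7, 20.9, 50, 0.2, -0.1, 0, 30],
    [3.7, 20.9, 92, 0.2, -0.1, 0, 30],
    [3.7, 20.9, 92, 0.2, -0.1, 0, 30],
    [3.6, 20.7, 115, 0.2, -0.1, 0, 30],
    [3.6, 20.7, 130, 0.2, -0.1, 0, 30],
    [3.6, 20.7, 137, 0.2, -0.1, 0, 30],
    [3.6, 20.7, 139, 0.2, -0.1, 0, 30],
    [3.6, 20.7, 139, 0.2, -0.1, 0, 30],
    [3.6, 20.7, 139, 0.2, -0.1, 0, 8],
    [3.6, 20.7, 139, 0.2, -0.1, 0, 8],
    [3.6, 20.7, 139, 0.2, -0.1, 0, 8],
    [3.6, 20.7, 139, 0.2, -0.1, 0, 8],
    [3.6, 20.7, 139, 0.2, -0.1, 0, 8]
  ],
  "newtons": 50
}}

```text
time: 4.82
ee_pos: [487.3, 122.2, 11.6]
eef_rot: [-2.302, -2.137, 0.004]
contact_force: [-0.7, 0.6, 6.2]
gripper_width: 10.0
```

```bash
python3 -c "
from h import *
go((488.6,122.3,120,85.7),(445.5,-56,120,85.7),(445.5,-56,36,85.7))"
```

```text
t 4.83 p [487.3 122.2  11.6] rot [0.074 0.997] F [-0.7  0.6  6.2] w 10.0
(488.6, 122.3, 120, 85.7) -> [0.1, 1.0, -108.4, -0.1, 0.1, 0.0] dist 108
(445.5, -56, 120, 85.7) -> [-180.9, -28.7, -108.1, -0.1, 0.1, 0.0] dist 213
(445.5, -56, 36, 85.7) -> [-180.8, -28.5, -24.1, -0.1, 0.1, 0.0] dist 185
```

{"fn": "servo_tool", "kwargs": {
  "steps": [
    [0, 0, -1, 0, 0, 0, 6],
    [0, 0, -1, 0, 0, 0, 6],
    [0, 0, -1, 0, 0, 0, 6],
    [0, 0, -1, 0, 0, 0, 6]
  ]
}}

```text
time: 5.32
ee_pos: [487.2, 122.2, 12.0]
eef_rot: [-2.302, -2.137, 0.005]
contact_force: [1.6, 0.1, 0.4]
gripper_width: 10.2
```

```bash
python3 -c "
from h import *
go((488.6,122.3,120,85.7))
im,d=read_camera('wrist');save('w2.png',im,(200,120,440,330),2.5)"
```

```text
t 5.33 p [487.2 122.2  12. ] rot [0.074 0.997] F [1.6 0.1 0.4] w 10.2
(488.6, 122.3, 120, 85.7) -> [0.1, 1.0, -108.0, -0.2, 0.1, 0.0] dist 108
```

View pics/w2.png

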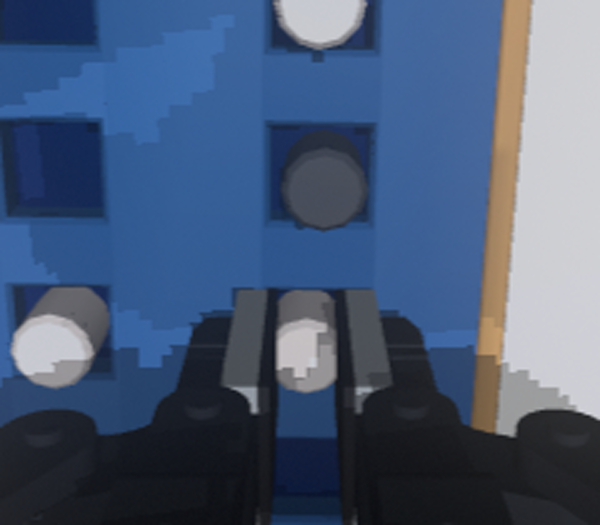

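{"fn": "servo_tool", "kwargs": {
  "steps": [
    [0, 1, -50, -0.2, 0.1, 0, 6],
    [0, 1, -108, -0.2, 0.1, 0, 6],
    [-60, -9, -108, -0.2, 0.1, 0, 6],
    [-120, -19, -108, -0.2, 0.1, 0, 6],
    [-171, -28, -108, -0.2, 0.1, 0, 6],
    [-171, -28, -108, -0.2, 0.1, 0, 6],
    [-171, -28, -60, -0.2, 0.1, 0, 6],
    [-171, -28, -24, -0.2, 0.1, 0, 6],
    [-171, -28, -24, -0.2, 0.1, 0, 6],
    [-171, -28, -24, -0.2, 0.1, 0, 6]
  ]
}}

```text
time: 6.62
ee_pos: [446.8, -45.4, 37.1]
eef_rot: [2.301, 2.139, 0.001]
contact_force: [-0.3, -0.1, 0.9]
gripper_width: 10.0
```

```bash
python3 -c "
from h import *
go((445.5,-46,36,85.7),(445.5,-46,120,85.7),(444.3,126,60,85.7),(444.3,126,13,85.7))"
```

```text
t 6.62 p [446.8 -45.4  37.1] rot [0.073 0.997] F [-0.3 -0.1  0.9] w 10.0
(445.5, -46, 36, 85.7) -> [-0.7, -1.3, 1.1, 0.0, -0.0, 0.1] dist 2
(445.5, -46, 120, 85.7) -> [-0.7, -1.2, -82.9, 0.0, -0.0, 0.1] dist 83
(444.3, 126, 60, 85.7) -> [170.7, -15.0, -22.8, 0.0, -0.0, 0.1] dist 173
(444.3, 126, 13, 85.7) -> [170.7, -15.0, 24.2, 0.0, -0.0, 0.1] dist 173
```

{"fn": "servo_tool", "kwargs": {
  "steps": [
    [0, 0, 0, 0, 0, 0, 30],
    [0, 0, 0, 0, 0, 0, 30],
    [0, 0, 0, 0, 0, 0, 30],
    [0, 0, -45, 0, 0, 0, 30],
    [0, 0, -83, 0, 0, 0, 30],
    [60, -5, -83, 0, 0, 0.1, 30],
    [120, -10, -83, 0, 0, 0.1, 30],
    [170.7, -15, -75, 0, 0, 0.1, 30],
    [170.7, -15, -40, 0, 0, 0.1, 30],
    [170.7, -15, -15, 0, 0, 0.1, 30],
    [170.7, -15, 8, 0, 0, 0.1, 30],
    [170.7, -15, 18, 0, 0, 0.1, 30],
    [170.7, -15, 23, 0, 0, 0.1, 30],
    [170.7, -15, 23, 0, 0, 0.1, 30],
    [170.7, -15, 23, 0, 0, 0.1, 6],
    [170.7, -15, 23, 0, 0, 0.1, 6],
    [170.7, -15, 23, 0, 0, 0.1, 6],
    [170.7, -15, 23, 0, 0, 0.1, 6],
    [170.7, -15, 23, 0, 0, 0.1, 6],
    [170.7, -15, 23, 0, 0, 0.1, 6]
  ]
}}

```text
time: 9.12
ee_pos: [444.5, 125.0, 14.0]
eef_rot: [2.304, 2.135, 0.001]
contact_force: [-0.8, 0.3, 7.2]
gripper_width: 9.4
```

```bash
python3 -c "
from h import *
go((444.3,126,120,85.7),(445.5,-67,120,85.7),(445.5,-67,36,85.7))"
```

```text
t 9.12 p [444.5 125.   14. ] rot [0.076 0.997] F [-0.8  0.3  7.2] w 9.4
(444.3, 126, 120, 85.7) -> [1.0, -0.1, -106.0, 0.1, -0.0, -0.1] dist 106
(445.5, -67, 120, 85.7) -> [-191.4, 15.7, -106.0, 0.1, -0.0, -0.1] dist 219
(445.5, -67, 36, 85.7) -> [-191.4, 15.6, -22.0, 0.1, -0.0, -0.1] dist 193
```

{"fn": "servo_tool", "kwargs": {
  "steps": [
    [0, 0, 0, 0, 0, 0, 4],
    [0, 0, -50, 0, 0, 0, 4],
    [0, 0, -106, 0, 0, 0, 4],
    [-60, 5, -106, 0, 0, 0, 4],
    [-120, 10, -106, 0, 0, 0, 4],
    [-191, 15.6, -106, 0, 0, 0, 4],
    [-191, 15.6, -106, 0, 0, 0, 4],
    [-191, 15.6, -70, 0, 0, 0, 4],
    [-191, 15.6, -22, 0, 0, 0, 4],
    [-191, 15.6, -22, 0, 0, 0, 4],
    [-191, 15.6, -22, 0, 0, 0, 4]
  ]
}}

```text
time: 10.5
ee_pos: [445.7, -65.7, 36.4]
eef_rot: [2.303, 2.137, 0.001]
contact_force: [0.2, 0.1, 0.2]
gripper_width: 9.5
```

```bash
python3 -c "
from h import *
go((445.5,-67,120,85.7),(493,181,60,85.7),(493,181,13,85.7))"
```

```text
t 10.5 p [445.7 -65.7  36.4] rot [0.075 0.997] F [0.2 0.1 0.2] w 9.5
(445.5, -67, 120, 85.7) -> [-1.3, 0.0, -83.6, 0.0, -0.0, 0.0] dist 84
(493, 181, 60, 85.7) -> [249.6, 28.8, -23.5, 0.0, -0.0, 0.0] dist 252
(493, 181, 13, 85.7) -> [249.6, 28.8, 23.5, 0.0, -0.0, 0.0] dist 252
```

{"fn": "servo_tool", "kwargs": {
  "steps": [
    [0, 0, 0, 0, 0, 0, 30],
    [0, 0, 0, 0, 0, 0, 30],
    [0, 0, 0, 0, 0, 0, 30],
    [0, 0, -45, 0, 0, 0, 30],
    [0, 0, -83, 0, 0, 0, 30],
    [60, 7, -83, 0, 0, 0, 30],
    [120, 14, -83, 0, 0, 0, 30],
    [180, 21, -83, 0, 0, 0, 30],
    [249.6, 28.8, -70, 0, 0, 0, 30],
    [249.6, 28.8, -50, 0, 0, 0, 30],
    [249.6, 28.8, -15, 0, 0, 0, 30],
    [249.6, 28.8, 8, 0, 0, 0, 30],
    [249.6, 28.8, 20, 0, 0, 0, 30],
    [249.6, 28.8, 23, 0, 0, 0, 30],
    [249.6, 28.8, 23, 0, 0, 0, 6],
    [249.6, 28.8, 23, 0, 0, 0, 6],
    [249.6, 28.8, 23, 0, 0, 0, 6],
    [249.6, 28.8, 23, 0, 0, 0, 6],
    [249.6, 28.8, 23, 0, 0, 0, 6],
    [249.6, 28.8, 23, 0, 0, 0, 6]
  ]
}}

```text
time: 13.0
ee_pos: [493.4, 180.2, 13.1]
eef_rot: [2.304, 2.135, 0.002]
contact_force: [-0.6, -0.6, 5.7]
gripper_width: 9.9
```

```bash
python3 -c "
from h import *
go((493,181,120,85.7),(434,-56,120,85.7),(434,-56,40,85.7))"
```

```text
t 13.0 p [493.4 180.2  13.1] rot [0.076 0.997] F [-0.6 -0.6  5.7] w 9.9
(493, 181, 120, 85.7) -> [0.8, -0.3, -106.9, 0.1, -0.0, -0.1] dist 107
(434, -56, 120, 85.7) -> [-240.0, -41.1, -107.1, 0.1, -0.0, -0.1] dist 266
(434, -56, 40, 85.7) -> [-240.0, -41.2, -27.1, 0.1, -0.0, -0.1] dist 245
```

{"fn": "servo_tool", "kwargs": {
  "steps": [
    [0, 0, 0, 0, 0, 0, 4],
    [0, 0, -50, 0, 0, 0, 4],
    [0, 0, -107, 0, 0, 0, 4],
    [-60, -10, -107, 0, 0, 0, 4],
    [-120, -20, -107, 0, 0, 0, 4],
    [-180, -30, -107, 0, 0, 0, 4],
    [-240, -41, -107, 0, 0, 0, 4],
    [-240, -41, -107, 0, 0, 0, 4],
    [-240, -41, -70, 0, 0, 0, 4],
    [-240, -41, -27, 0, 0, 0, 4],
    [-240, -41, -27, 0, 0, 0, 4],
    [-240, -41, -27, 0, 0, 0, 4]
  ]
}}

```text
time: 14.5
ee_pos: [434.3, -55.1, 40.2]
eef_rot: [2.302, 2.137, 0.001]
contact_force: [0.4, -0.5, 0.2]
gripper_width: 9.5
```

```bash
python3 -c "
from h import *
go((440,-56,150,85.7),(530,-56,200,0),(560,-56,200,0))"
```

```text
t 14.5 p [434.3 -55.1  40.2] rot [0.074 0.997] F [ 0.4 -0.5  0.2] w 9.5
(440, -56, 150, 85.7) -> [-0.4, 5.8, -109.8, 0.0, -0.0, 0.0] dist 110
(530, -56, 200, 0) -> [6.3, 95.6, -159.7, 0.0, -0.1, 85.7] dist 186
(560, -56, 200, 0) -> [8.6, 125.5, -159.7, 0.0, -0.1, 85.7] dist 203
```

{"fn": "servo_tool", "kwargs": {
  "steps": [
    [0, 0, 0, 0, 0, 0, 30],
    [0, 0, 0, 0, 0, 0, 30],
    [0, 0, 0, 0, 0, 0, 30],
    [0, 0, -50, 0, 0, 0, 30],
    [0, 0, -110, 0, 0, 0, 30],
    [5, 80, -160, 0, 0, 85.7, 45],
    [5, 80, -160, 0, 0, 85.7, 45],
    [5, 80, -160, 0, 0, 85.7, 45],
    [5, 80, -160, 0, 0, 85.7, 45],
    [5, 80, -160, 0, 0, 85.7, 45],
    [5, 80, -160, 0, 0, 85.7, 45],
    [5, 80, -160, 0, 0, 85.7, 45],
    [5, 80, -160, 0, 0, 85.7, 45],
    [5, 80, -160, 0, 0, 85.7, 45],
    [5, 80, -160, 0, 0, 85.7, 45],
    [5, 80, -160, 0, 0, 85.7, 45]
  ]
}}

```text
time: 16.5
ee_pos: [513.7, -57.3, 199.4]
eef_rot: [-3.141, -0.001, 0.0]
contact_force: [-0.5, 0.4, 0.2]
gripper_width: 44.9
```

Run:
```python
from h import *
go((560,-56,200,0))
im,d,P=cloud('wrist'); save('w3.png',im)
ok=d>0
def rep(m,nm,minA=15):
    n,l,st,c=cv2.connectedComponentsWithStats((m&ok).astype('uint8'))
    for k in range(1,n):
        if st[k,4]>=minA:
            q=P[l==k]; a,b=np.percentile(q,3,0),np.percentile(q,97,0);print(nm,st[k,4],'mid',((a+b)/2).round(1),'ext',(b-a).round(),'px',c[k].round())
x,y,z=P[...,0],P[...,1],P[...,2]
reg=(abs(x-625)<32)&(abs(y+57)<40)
rep(reg&(z>135)&(z<155),'handletop');rep(reg&(z>79)&(z<88),'collar');rep(reg&(z>88)&(z<135),'handle');
rj=(abs(x-445)<75)&(abs(y+56)<75)
rep(rj&(z>56)&(z<65),'rim');rep(rj&(z>12)&(z<40)&(np.hypot(x-445,y+56)<45),'in jar')
# circle fit to rim
q=P[rj&(z>57)&(z<63)&ok]
from scipy.optimize import least_squares
f=least_squares(lambda p:np.hypot(q[:,0]-p[0],q[:,1]-p[1])-p[2],[445,-56,52],loss='soft_l1');print('rimfit',f.x.round(1),len(q))
```

```text
t 16.5 p [513.7 -57.3 199.4] rot [1.    0.001] F [-0.5  0.4  0.2] w 44.9
(560, -56, 200, 0) -> [46.3, -1.2, -0.6, -0.0, 0.0, 0.0] dist 46
handletop 510 mid [623.9 -57.4 143.7] ext [ 7. 14.  8.] px [324.   8.]
collar 1043 mid [624.8 -57.6  82.5] ext [23. 28.  3.] px [323.  30.]
handle 302 mid [622.9 -57.5 111.2] ext [ 5. 13. 43.] px [324.  24.]
rim 1345 mid [482.2 -54.5  59. ] ext [38. 97.  5.] px [320. 210.]
rim 1039 mid [409.1 -57.1  59. ] ext [33. 88.  5.] px [324. 295.]
in jar 159 mid [477.3 -55.1  18.9] ext [10. 15.  8.] px [321. 206.]
in jar 192 mid [458.5 -82.2  19.8] ext [12. 14.  8.] px [348. 224.]
in jar 172 mid [455.4 -25.5  19.3] ext [11. 13.  9.] px [291. 227.]
in jar 599 mid [442.9 -55.7  19.5] ext [25. 29. 12.] px [321. 238.]
in jar 210 mid [422.4 -36.1  17.4] ext [14. 14.  9.] px [302. 256.]
in jar 185 mid [423.9 -72.9  18.4] ext [12. 14.  9.] px [338. 255.]
rimfit [447.1 -54.6  52. ] 2240
```

View pics/w3.png

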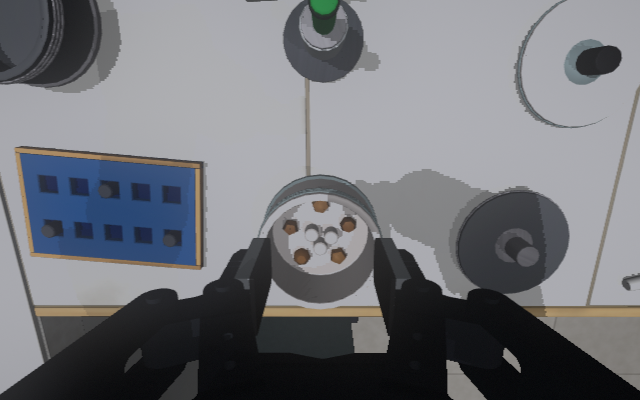

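{"fn": "servo_tool", "kwargs": {
  "steps": [
    [50, 0, 0, 0, 0, 0, 45],
    [111.3, 0, 0, 0, 0, 0, 45],
    [111.3, 0, 0, 0, 0, 0, 45],
    [111.3, 0, 40, 0, 0, 0, 45],
    [111.3, 0, 80, 0, 0, 0, 45],
    [111.3, 0, 102, 0, 0, 0, 45],
    [111.3, 0, 102, 0, 0, 0, 45],
    [111.3, 0, 102, 0, 0, 0, 45],
    [111.3, 0, 102, 0, 0, 0, 6],
    [111.3, 0, 102, 0, 0, 0, 6],
    [111.3, 0, 102, 0, 0, 0, 6],
    [111.3, 0, 102, 0, 0, 0, 6],
    [111.3, 0, 102, 0, 0, 0, 6],
    [111.3, 0, 102, 0, 0, 0, 6],
    [111.3, 0, 102, 0, 0, 0, 6],
    [111.3, 0, 102, 0, 0, 0, 6]
  ],
  "newtons": 90
}}

```text
time: 18.55
ee_pos: [625.9, -57.4, 98.8]
eef_rot: [3.141, -0.002, 0.003]
contact_force: [-0.5, -0.7, 5.8]
gripper_width: 13.2
```

```bash
python3 -c "
from h import *
go((625,-57.5,195,0))"
```

```text
t 18.55 p [625.9 -57.4  98.8] rot [ 1.    -0.001] F [-0.5 -0.7  5.8] w 13.2
(625, -57.5, 195, 0) -> [-0.7, 0.1, -96.2, 0.0, -0.1, -0.1] dist 96
```

{"fn": "servo_tool", "kwargs": {
  "steps": [
    [0, 0, 0, 0, 0, 0, 4],
    [0, 0, -40, 0, 0, 0, 4],
    [0, 0, -80, 0, 0, 0, 4],
    [0, 0, -100, 0, 0, 0, 4],
    [-50, 0, -100, 0, 0, 0, 4],
    [-100, -10, -100, 0, 0, 0, 4],
    [-155, -20, -100, 0, 0, 0, 4],
    [-155, -20, -100, 0, 0, 0, 4],
    [-155, -20, -60, 0, 0, 0, 4],
    [-155, -20, -40, 0, 0, 0, 4],
    [-155, -20, -40, 0, 0, 0, 4]
  ],
  "newtons": 120
}}

```text
time: 19.92
ee_pos: [470.1, -37.2, 136.5]
eef_rot: [-3.141, 0.001, 0.003]
contact_force: [-1.2, -0.2, -0.5]
gripper_width: 12.1
```

Run:
```python
from h import *
go((471,-37.3,98.5,0))
for n in('scene','wrist'):
    im,d,P=cloud(n); save(n+'4.png',im,(240,140,400,260) if n=='scene' else (150,100,500,400),4 if n=='scene' else 2)
print([(np.round(a['point']),round(a['p'],2)) for a in models.landmark_of('scene','stirrer_foot')],[(np.round(a['point']),round(a['p'],2)) for a in models.landmark_of('scene','jar_white')])
```

```text
t 19.93 p [470.1 -37.2 136.5] rot [ 1.    -0.001] F [-1.2 -0.2 -0.5] w 12.1
(471, -37.3, 98.5, 0) -> [1.0, 0.1, 37.9, -0.0, 0.1, -0.0] dist 38
[(array([474., -35.,  56.]), 0.46)] [(array([446., -54.,  -2.]), 0.57)]
```

View pics/scene4.png

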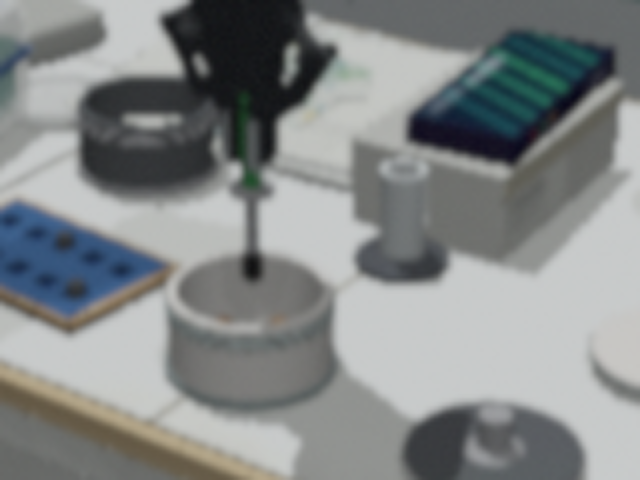

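```bash
python3 -c "
import numpy as np
for k in range(19):
    t=np.radians(36+20*k);print(36+20*k,[round(-24.1+31*np.cos(t)),round(-(-18.3+31*np.sin(t)))],[round(31*np.cos(t)),round(-31*np.sin(t))])"
```

```text
36 [1, 0] [25, -18]
56 [-7, -7] [17, -26]
76 [-17, -12] [7, -30]
96 [-27, -13] [-3, -31]
116 [-38, -10] [-14, -28]
136 [-46, -3] [-22, -22]
156 [-52, 6] [-28, -13]
176 [-55, 16] [-31, -2]
196 [-54, 27] [-30, 9]
216 [-49, 37] [-25, 18]
236 [-41, 44] [-17, 26]
256 [-32, 48] [-7, 30]
276 [-21, 49] [3, 31]
296 [-11, 46] [14, 28]
316 [-2, 40] [22, 22]
336 [4, 31] [28, 13]
356 [7, 20] [31, 2]
376 [6, 10] [30, -9]
396 [1, 0] [25, -18]
```

{"fn": "servo_tool", "kwargs": {
  "steps": [
    [1, 0, 15, 0, 0, 0, 4],
    [1, 0, 30, 0, 0, 0, 4],
    [1, 0, 38, 0, 0, 0, 4],
    [1, 0, 38, 0, 0, 0, 4],
    [-7, -7, 38, 0, 0, 0, 4],
    [-17, -12, 38, 0, 0, 0, 4],
    [-27, -13, 38, 0, 0, 0, 4],
    [-38, -10, 38, 0, 0, 0, 4],
    [-46, -3, 38, 0, 0, 0, 4],
    [-52, 6, 38, 0, 0, 0, 4],
    [-55, 16, 38, 0, 0, 0, 4],
    [-54, 27, 38, 0, 0, 0, 4],
    [-49, 37, 38, 0, 0, 0, 4],
    [-41, 44, 38, 0, 0, 0, 4],
    [-32, 48, 38, 0, 0, 0, 4],
    [-21, 49, 38, 0, 0, 0, 4],
    [-11, 46, 38, 0, 0, 0, 4],
    [-2, 40, 38, 0, 0, 0, 4],
    [4, 31, 38, 0, 0, 0, 4],
    [7, 20, 38, 0, 0, 0, 4]
  ]
}}

```text
time: 22.62
ee_pos: [476.4, -57.2, 98.9]
eef_rot: [3.141, -0.002, -0.004]
contact_force: [-1.2, -1.8, -0.2]
gripper_width: 12.5
```

Run:
```python
from h import *
go((477,-57.5,98.5,0))
s=ctrl.sense();print(s['wrist_torque'])
im,d,P=cloud('top'); save('top5.png',im,(290,200,380,290),6)
print([(np.round(a['point']),round(a['p'],2)) for a in models.landmark_of('scene','stirrer')])
```

```text
t 22.62 p [476.4 -57.2  98.9] rot [ 1.    -0.001] F [-1.2 -1.8 -0.2] w 12.5
(477, -57.5, 98.5, 0) -> [0.6, 0.3, 0.4, 0.0, 0.1, -0.1] dist 1
[-0.9005925   0.95594321 -0.00581577]
[(array([472., -39.,  50.]), 0.71), (array([646., 202.,  -0.]), 0.41), (array([454., 213.,  16.]), 0.4)]
```

View pics/top5.png

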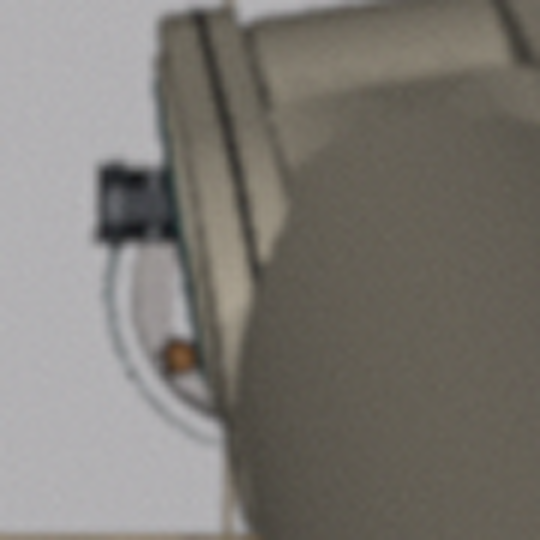

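{"fn": "servo_tool", "kwargs": {
  "steps": [
    [-1, -11, 0, 0, 0, 0, 4],
    [-6, -20, 0, 0, 0, 0, 4],
    [-14, -28, 0, 0, 0, 0, 4],
    [-24, -32, 0, 0, 0, 0, 4],
    [-34, -33, 0, 0, 0, 0, 4],
    [-45, -30, 0, 0, 0, 0, 4],
    [-53, -24, 0, 0, 0, 0, 4],
    [-59, -15, 0, 0, 0, 0, 4],
    [-62, -4, 0, 0, 0, 0, 4],
    [-61, 7, 0, 0, 0, 0, 4],
    [-56, 16, 0, 0, 0, 0, 4],
    [-48, 24, 0, 0, 0, 0, 4],
    [-38, 28, 0, 0, 0, 0, 4],
    [-28, 29, 0, 0, 0, 0, 4],
    [-17, 26, 0, 0, 0, 0, 4],
    [-9, 20, 0, 0, 0, 0, 4],
    [-3, 11, 0, 0, 0, 0, 4],
    [0, 0, 0, 0, 0, 0, 4],
    [-1, -11, 0, 0, 0, 0, 4],
    [-6, -20, 0, 0, 0, 0, 4]
  ]
}}

```text
time: 25.22
ee_pos: [472.0, -37.9, 99.6]
eef_rot: [3.14, -0.001, 0.002]
contact_force: [-0.9, -7.6, 0.9]
gripper_width: 12.3
```

Run:
```python
from h import *
go((446,-55.5,150,0))
i=camera_info('scene')
im,d,P=cloud('scene'); save('scene6.png',im,(240,140,400,260),4)
print([(np.round(a['point']),round(a['p'],2)) for a in models.landmark_of('scene','stirrer')[:2]])
```

```text
t 25.23 p [472.  -37.9  99.6] rot [ 1.    -0.001] F [-0.9 -7.6  0.9] w 12.3
(446, -55.5, 150, 0) -> [-25.9, 17.8, -50.4, 0.1, -0.1, -0.1] dist 59
[(array([478., -40.,  14.]), 0.58)]
```

View pics/scene6.png

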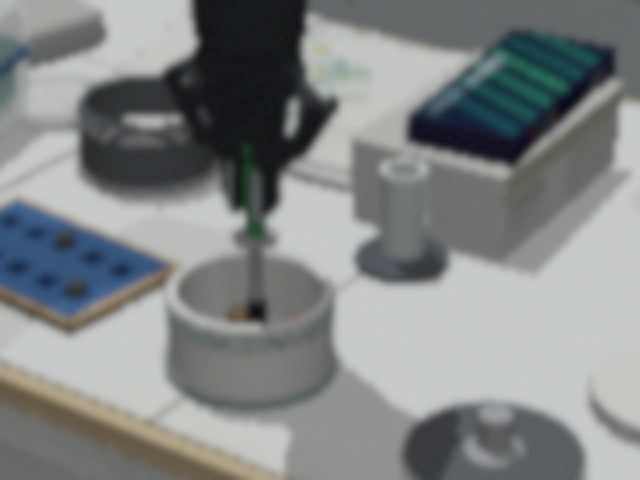

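```bash
python3 -c "
import numpy as np
print([[round(29*np.cos(t)-26),round(17.6-29*np.sin(t)),0,0,0,0,4] for t in np.radians(36+25*np.arange(1,21))])"
```

```text
[[-12, -8, 0, 0, 0, 0, 4], [-24, -11, 0, 0, 0, 0, 4], [-36, -9, 0, 0, 0, 0, 4], [-47, -3, 0, 0, 0, 0, 4], [-53, 8, 0, 0, 0, 0, 4], [-55, 21, 0, 0, 0, 0, 4], [-51, 33, 0, 0, 0, 0, 4], [-42, 42, 0, 0, 0, 0, 4], [-31, 46, 0, 0, 0, 0, 4], [-18, 45, 0, 0, 0, 0, 4], [-7, 39, 0, 0, 0, 0, 4], [0, 29, 0, 0, 0, 0, 4], [3, 17, 0, 0, 0, 0, 4], [0, 5, 0, 0, 0, 0, 4], [-8, -5, 0, 0, 0, 0, 4], [-19, -11, 0, 0, 0, 0, 4], [-32, -11, 0, 0, 0, 0, 4], [-43, -6, 0, 0, 0, 0, 4], [-51, 4, 0, 0, 0, 0, 4], [-55, 16, 0, 0, 0, 0, 4]]
```

{"fn": "servo_tool", "kwargs": {
  "steps": [
    [-12, -8, 0, 0, 0, 0, 4],
    [-24, -11, 0, 0, 0, 0, 4],
    [-36, -9, 0, 0, 0, 0, 4],
    [-47, -3, 0, 0, 0, 0, 4],
    [-53, 8, 0, 0, 0, 0, 4],
    [-55, 21, 0, 0, 0, 0, 4],
    [-51, 33, 0, 0, 0, 0, 4],
    [-42, 42, 0, 0, 0, 0, 4],
    [-31, 46, 0, 0, 0, 0, 4],
    [-18, 45, 0, 0, 0, 0, 4],
    [-7, 39, 0, 0, 0, 0, 4],
    [0, 29, 0, 0, 0, 0, 4],
    [3, 17, 0, 0, 0, 0, 4],
    [0, 5, 0, 0, 0, 0, 4],
    [-8, -5, 0, 0, 0, 0, 4],
    [-19, -11, 0, 0, 0, 0, 4],
    [-32, -11, 0, 0, 0, 0, 4],
    [-43, -6, 0, 0, 0, 0, 4],
    [-51, 4, 0, 0, 0, 0, 4],
    [-55, 16, 0, 0, 0, 0, 4]
  ]
}}

```text
time: 27.82
ee_pos: [417.2, -53.6, 99.7]
eef_rot: [-3.141, 0.001, -0.005]
contact_force: [3.1, -1.2, -0.7]
gripper_width: 12.3
```

```bash
python3 -c "
from h import *
go((430,-55.5,215,0),(513.7,-57.3,215,0))"
```

```text
t 27.82 p [417.2 -53.6  99.7] rot [ 1.    -0.001] F [ 3.1 -1.2 -0.7] w 12.3
(430, -55.5, 215, 0) -> [13.2, 1.9, -115.2, -0.0, -0.2, -0.0] dist 116
(513.7, -57.3, 215, 0) -> [96.9, 3.6, -115.0, -0.0, -0.2, -0.0] dist 150
```

{"fn": "servo_tool", "kwargs": {
  "steps": [
    [0, 0, 0, 0, 0, 0, 4],
    [0, 0, -40, 0, 0, 0, 4],
    [0, 0, -90, 0, 0, 0, 4],
    [0, 0, -116, 0, 0, 0, 4],
    [50, 2, -116, 0, 0, 0, 4],
    [115, 3.5, -116, 0, -0.2, 0, 4],
    [115, 3.5, -116, 0, -0.2, 0, 4],
    [115, 3.5, -116, 0, -0.2, 0, 4]
  ]
}}

```text
time: 28.82
ee_pos: [529.8, -56.4, 214.5]
eef_rot: [-3.141, 0.001, 0.011]
contact_force: [-0.3, -0.1, -0.4]
gripper_width: 12.2
```

Run:
```python
from h import *
go((625.9,-57.4,205,0),(625.9,-57.4,98.8,0))
im,d,P=cloud('wrist'); save('w7.png',im,(180,100,480,400),2)
ok=d>0; x,y,z=P[...,0],P[...,1],P[...,2]
m=(ok&(z>12)&(z<45)&(np.hypot(x-446,y+55.5)<46)).astype('uint8')
n,l,st,c=cv2.connectedComponentsWithStats(m)
for k in range(1,n):
    if st[k,4]>30: q=P[l==k];print(st[k,4],q.mean(0).round(),im[l==k].mean(0).round(),c[k].round())
im2,d2,P2=cloud('scene'); save('s7.png',im2,(240,100,440,260),4)
print([(np.round(a['point']),round(a['p'],2)) for a in models.landmark_of('scene','stirrer')[:2]],[(np.round(a['point']),round(a['p'],2)) for a in models.landmark_of('scene','stirrer_foot')[:2]])
print('lumps',[(np.round(a['point']),round(a['p'],2)) for a in models.landmark_of('wrist','lump_0')])
```

```text
t 28.82 p [529.8 -56.4 214.5] rot [ 1.    -0.001] F [-0.3 -0.1 -0.4] w 12.2
(625.9, -57.4, 205, 0) -> [96.1, 0.9, 8.9, -0.0, 0.4, -0.0] dist 97
(625.9, -57.4, 98.8, 0) -> [96.8, 1.0, 115.1, -0.0, 0.4, -0.0] dist 150
147 [449. -16.  19.] [85. 70. 58.] [284. 241.]
[(array([530., -55., 127.]), 0.52)] [(array([532., -53., 137.]), 0.6)]
lumps [(array([531., -54., 125.]), 0.66), (array([446., -18.,   8.]), 0.53)]
```

View pics/w7.png

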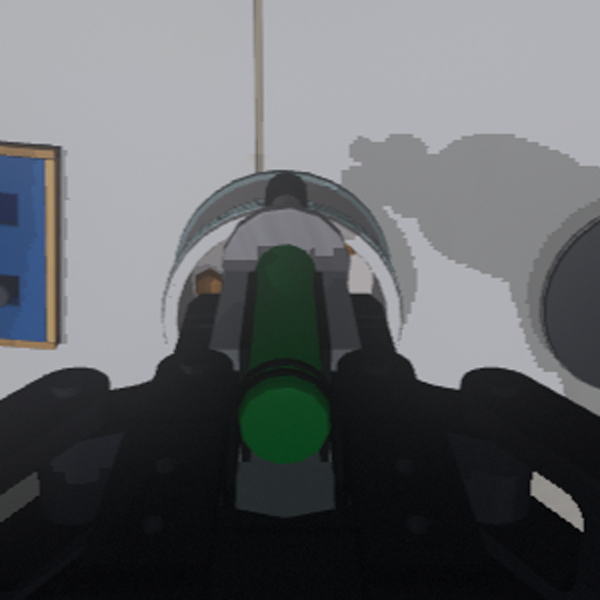

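View pics/s7.png

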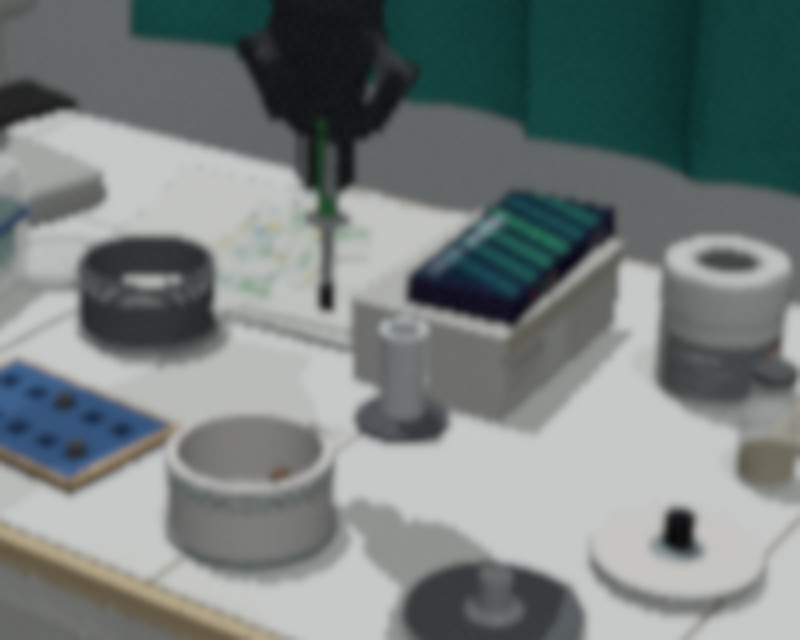

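{"fn": "servo_tool", "kwargs": {
  "steps": [
    [0, -60, 0, 0, 0, 0, 4],
    [0, -120, 0, 0, 0, 0, 4],
    [0, -180, 0, 0, 0, 0, 4],
    [0, -240, 0, 0, 0, 0, 4],
    [0, -240, 0, 0, 0, 0, 4]
  ]
}}

```text
time: 29.7
ee_pos: [529.8, 190.4, 216.0]
eef_rot: [-3.137, -0.014, 0.005]
contact_force: [-0.2, -1.3, -0.3]
gripper_width: 12.3
```

Run:
```python
from h import *
go((625.9,-57.4,205,0),(625.9,-57.4,98.8,0))
im,d,P=cloud('top'); save('top8.png',im,(290,205,380,290),6)
ok=d>0; x,y,z=P[...,0],P[...,1],P[...,2]
m=(ok&(z>13)&(z<45)&(np.hypot(x-446,y+55.5)<45)).astype('uint8')
n,l,st,c=cv2.connectedComponentsWithStats(m)
for k in range(1,n):
    if st[k,4]>8: q=P[l==k];print(st[k,4],q.mean(0).round(),im[l==k].mean(0).round(),c[k].round())
print('lumps',[(np.round(a['point']),round(a['p'],2)) for a in models.landmark_of('top','lump_0')])
i,T=cam('top')
```

```text
t 29.7 p [529.8 190.4 216. ] rot [1.    0.009] F [-0.2 -1.3 -0.3] w 12.3
(625.9, -57.4, 205, 0) -> [93.9, 248.7, 9.6, -0.3, 0.2, 0.5] dist 266
(625.9, -57.4, 98.8, 0) -> [94.2, 249.2, 115.8, -0.3, 0.2, 0.5] dist 291
37 [484. -52.  22.] [102.  84.  70.] [332. 230.]
38 [468. -86.  20.] [122. 101.  84.] [347. 238.]
39 [444. -18.  21.] [92. 77. 64.] [316. 248.]
32 [448. -47.  25.] [145. 141. 140.] [330. 246.]
68 [439. -62.  24.] [160. 157. 157.] [336. 250.]
38 [410. -70.  21.] [82. 68. 58.] [340. 264.]
34 [408. -48.  22.] [79. 66. 57.] [330. 265.]
lumps [(array([468., -87.,  12.]), 0.57), (array([413., -44.,  21.]), 0.46), (array([410., -70.,  10.]), 0.45), (array([493., -52.,  11.]), 0.4), (array([447., -18.,   9.]), 0.37)]
```

View pics/top8.png

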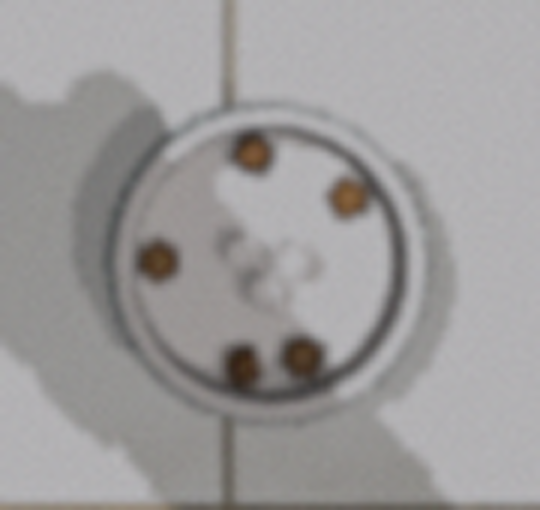

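```bash
python3 -c "
from h import *
go((469,-29,205,0),(469,-29,130,0),(469,-29,99,0))
print([[round(36*np.cos(t)-23),round(26.5-36*np.sin(t)),0,0,0,0,4] for t in np.radians(49+25*np.arange(1,21))])"
```

```text
t 29.8 p [530.7 183.5 215.5] rot [1.    0.001] F [ 1.4 -1.7 -0.7] w 12.3
(469, -29, 205, 0) -> [-61.9, 212.4, 10.9, 0.0, 0.2, 0.1] dist 222
(469, -29, 130, 0) -> [-61.6, 212.4, 85.9, 0.0, 0.2, 0.1] dist 237
(469, -29, 99, 0) -> [-61.5, 212.3, 116.9, 0.0, 0.2, 0.1] dist 250
[[-13, -8, 0, 0, 0, 0, 4], [-29, -9, 0, 0, 0, 0, 4], [-43, -3, 0, 0, 0, 0, 4], [-54, 8, 0, 0, 0, 0, 4], [-59, 23, 0, 0, 0, 0, 4], [-57, 38, 0, 0, 0, 0, 4], [-49, 52, 0, 0, 0, 0, 4], [-36, 60, 0, 0, 0, 0, 4], [-20, 62, 0, 0, 0, 0, 4], [-6, 58, 0, 0, 0, 0, 4], [6, 48, 0, 0, 0, 0, 4], [12, 33, 0, 0, 0, 0, 4], [12, 18, 0, 0, 0, 0, 4], [5, 4, 0, 0, 0, 0, 4], [-7, -6, 0, 0, 0, 0, 4], [-22, -9, 0, 0, 0, 0, 4], [-38, -6, 0, 0, 0, 0, 4], [-50, 3, 0, 0, 0, 0, 4], [-58, 17, 0, 0, 0, 0, 4], [-59, 32, 0, 0, 0, 0, 4]]
```

{"fn": "servo_tool", "kwargs": {
  "steps": [
    [-20, 60, 0, 0, 0, 0, 4],
    [-40, 120, 0, 0, 0, 0, 4],
    [-55, 180, 0, 0, 0, 0, 4],
    [-61.5, 212.4, 10, 0, 0.2, 0, 4],
    [-61.5, 212.4, 10, 0, 0.2, 0, 4],
    [-61.5, 212.4, 10, 0, 0.2, 0, 4],
    [-61.5, 212.4, 60, 0, 0.2, 0, 4],
    [-61.5, 212.4, 90, 0, 0.2, 0, 4],
    [-61.5, 212.4, 105, 0, 0.2, 0, 4],
    [-61.5, 212.4, 116.5, 0, 0.2, 0, 4],
    [-61.5, 212.4, 116.5, 0, 0.2, 0, 4]
  ]
}}

```text
time: 31.18
ee_pos: [469.2, -28.4, 98.8]
eef_rot: [-3.141, -0.0, 0.001]
contact_force: [-0.3, -0.3, -0.4]
gripper_width: 12.3
```

```bash
python3 -c "
from h import *
go((469,-29,99,0))"
```

```text
t 31.18 p [469.2 -28.4  98.8] rot [1. 0.] F [-0.3 -0.3 -0.4] w 12.3
(469, -29, 99, 0) -> [-0.2, 0.6, -0.2, -0.0, 0.0, 0.0] dist 1
```

{"fn": "servo_tool", "kwargs": {
  "steps": [
    [-13, -7, 0, 0, 0, 0, 4],
    [-29, -8, 0, 0, 0, 0, 4],
    [-43, -2, 0, 0, 0, 0, 4],
    [-54, 8, 0, 0, 0, 0, 4],
    [-59, 23, 0, 0, 0, 0, 4],
    [-57, 38, 0, 0, 0, 0, 4],
    [-49, 52, 0, 0, 0, 0, 4],
    [-36, 60, 0, 0, 0, 0, 4],
    [-20, 62, 0, 0, 0, 0, 4],
    [-6, 58, 0, 0, 0, 0, 4],
    [6, 48, 0, 0, 0, 0, 4],
    [12, 33, 0, 0, 0, 0, 4],
    [12, 18, 0, 0, 0, 0, 4],
    [5, 4, 0, 0, 0, 0, 4],
    [-7, -6, 0, 0, 0, 0, 4],
    [-22, -9, 0, 0, 0, 0, 4],
    [-38, -6, 0, 0, 0, 0, 4],
    [-50, 3, 0, 0, 0, 0, 4],
    [-58, 17, 0, 0, 0, 0, 4],
    [-59, 32, 0, 0, 0, 0, 4]
  ]
}}

```text
time: 33.67
ee_pos: [414.5, -60.7, 100.3]
eef_rot: [-3.14, 0.001, -0.016]
contact_force: [7.4, 5.9, 2.0]
gripper_width: 12.5
```

```bash
python3 -c "
from h import *
go((417,-57,99,0))"
```

```text
t 33.67 p [414.5 -60.7 100.3] rot [ 1. -0.] F [7.4 5.9 2. ] w 12.5
(417, -57, 99, 0) -> [2.5, -3.7, 1.3, -0.1, -0.6, -0.0] dist 5
```

{"fn": "servo_tool", "kwargs": {
  "steps": [
    [3, -3, 0, 0, 0, 0, 4],
    [3, -3, 0, 0, 0, 0, 4],
    [3, -3, -40, 0, 0, 0, 4],
    [3, -3, -80, 0, 0, 0, 4],
    [3, -3, -116, 0, -0.6, 0, 4],
    [50, -50, -116, 0, -0.6, 0, 4],
    [80, -100, -116, 0, -0.6, 0, 4],
    [115, -150, -116, 0, -0.6, 0, 4],
    [115, -200, -116, 0, -0.6, 0, 4],
    [115, -240, -116, 0, -0.6, 0, 4],
    [115, -240, -116, 0, -0.6, 0, 4],
    [115, -240, -116, 0, -0.6, 0, 4]
  ]
}}

```text
time: 35.17
ee_pos: [524.2, 177.7, 214.3]
eef_rot: [3.139, -0.001, -0.021]
contact_force: [0.0, -0.5, -0.4]
gripper_width: 12.2
```

Run:
```python
from h import *
im,d,P=cloud('top'); save('top9.png',im,(290,205,380,290),6)
ok=d>0; x,y,z=P[...,0],P[...,1],P[...,2]
m=(ok&(z>13)&(z<45)&(np.hypot(x-446,y+55.5)<45)).astype('uint8')
n,l,st,c=cv2.connectedComponentsWithStats(m)
for k in range(1,n):
    if st[k,4]>8: q=P[l==k];print(st[k,4],q.mean(0).round(),im[l==k].mean(0).round(),c[k].round())
im2,d2,P2=cloud('scene')
print([(np.round(a['point']),round(a['p'],2)) for a in models.landmark_of('scene','stirrer')[:2]],[(np.round(a['point']),round(a['p'],2)) for a in models.landmark_of('scene','stirrer_foot')[:2]])
go((625.9,-57.4,205,0),(625.9,-57.4,99,0))
```

```text
36 [481. -40.  22.] [88. 72. 61.] [327. 232.]
38 [481. -68.  21.] [122. 100.  82.] [339. 232.]
32 [448. -47.  25.] [141. 137. 136.] [330. 246.]
67 [439. -61.  25.] [153. 149. 149.] [336. 251.]
37 [421. -85.  20.] [102.  82.  67.] [346. 259.]
38 [409. -44.  21.] [90. 75. 63.] [328. 264.]
27 [408. -68.  24.] [73. 59. 50.] [339. 265.]
[(array([528., 177., 128.]), 0.72)] [(array([527., 184., 136.]), 0.48)]
t 35.38 p [525.4 177.2 215. ] rot [ 1.    -0.003] F [-0.4 -0.4 -1.2] w 12.5
(625.9, -57.4, 205, 0) -> [101.3, 234.3, 9.2, 0.1, 0.6, -0.2] dist 255
(625.9, -57.4, 99, 0) -> [102.5, 234.2, 115.1, 0.1, 0.6, -0.2] dist 280
```

View pics/top9.png

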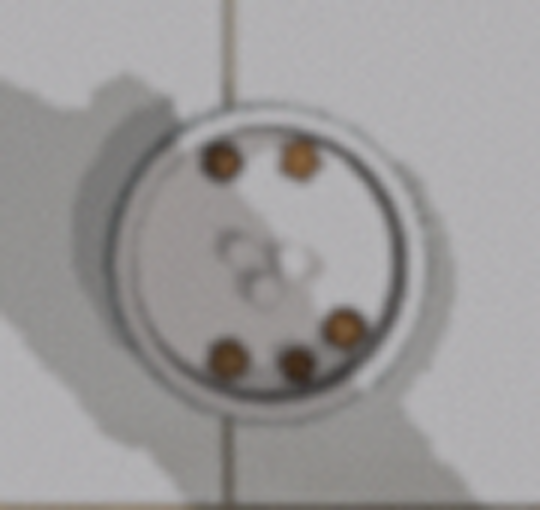

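{"fn": "servo_tool", "kwargs": {
  "steps": [
    [25, 58, 0, 0, 0, 0, 4],
    [50, 116, 0, 0, 0.3, 0, 4],
    [75, 174, 0, 0, 0.6, -0.1, 4],
    [101.3, 234.3, 5, 0.1, 0.6, -0.2, 4],
    [101.3, 234.3, 9, 0.1, 0.6, -0.2, 4],
    [101.3, 234.3, 9, 0.1, 0.6, -0.2, 4],
    [101.3, 234.3, 9, 0.1, 0.6, -0.2, 4],
    [101.3, 234.3, 9, 0.1, 0.6, -0.2, 4]
  ]
}}

```text
time: 36.38
ee_pos: [626.3, -53.7, 205.5]
eef_rot: [-3.139, -0.008, -0.001]
contact_force: [-0.3, -0.3, -0.7]
gripper_width: 12.4
```

Run:
```python
from h import *
go((625.9,-57.4,175,0),(625.9,-57.4,99,0))
im,d,P=cloud('scene'); save('s10.png',im,(300,110,400,210),6)
m=models.masks_of('scene','stirrer')[0]; i,T=cam('scene')
r=m['region']; v,u=np.nonzero(r); print(m['p'],len(v),v.min(),v.max())
def proj(p): q=T[:3,:3].T@(np.array(p)-T[:3,3]); return (q[0]/q[2]*i['fx']+i['cx'],q[1]/q[2]*i['fy']+i['cy'])
print('expected foot/collar/top px',[np.round(proj((625.9,-57.4,117+h)),1) for h in(5,50,68,130)])
for a in range(v.min(),v.max()+1,4):
    print(a,u[v==a].mean().round(1),(v==a).sum(),end=' | ')
```

```text
t 36.38 p [626.3 -53.7 205.5] rot [1.    0.005] F [-0.3 -0.3 -0.7] w 12.4
(625.9, -57.4, 175, 0) -> [-0.4, 3.8, 30.5, -0.1, -0.0, 0.3] dist 31
(625.9, -57.4, 99, 0) -> [-0.5, 3.9, 106.5, -0.1, -0.0, 0.3] dist 107
0.49 155 125 167
expected foot/collar/top px [array([340., 168.]), array([340.3, 153.3]), array([340.5, 147.3]), array([341. , 126.1])]
125 339.0 1 | 129 nan 0 | 133 338.5 2 | 137 339.0 3 | 141 339.5 6 | 145 340.5 10 | 149 340.5 6 | 153 340.0 3 | 157 340.5 2 | 161 340.0 3 | 165 340.0 3 | <stdin>:9: RuntimeWarning: Mean of empty slice.
  ret = ret.dtype.type(ret / rcount)
```

View pics/s10.png

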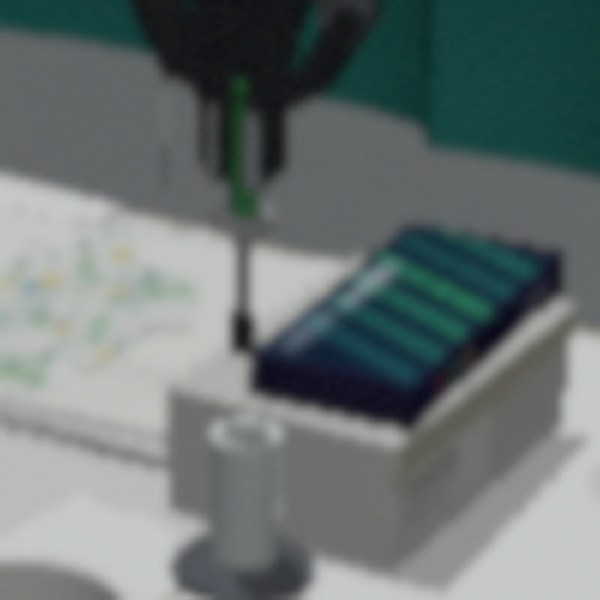

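{"fn": "servo_tool", "kwargs": {
  "steps": [
    [-0.4, 3.8, 10, -0.1, 0, 0.3, 4],
    [-0.4, 3.8, 20, -0.1, 0, 0.3, 4],
    [-0.4, 3.8, 20, -0.1, 0, 0.3, 4],
    [-0.4, 3.8, 20, -0.1, 0, 0.3, 4],
    [-0.4, 3.8, 20, -0.1, 0, 0.3, 4],
    [-0.4, 3.8, 35, -0.1, 0, 0.3, 4],
    [-0.4, 3.8, 45, -0.1, 0, 0.3, 4],
    [-0.4, 3.8, 55, -0.1, 0, 0.3, 4],
    [-0.4, 3.8, 60, -0.1, 0, 0.3, 4],
    [-0.4, 3.8, 60, -0.1, 0, 0.3, 4]
  ]
}}

```text
time: 37.72
ee_pos: [625.8, -59.2, 144.5]
eef_rot: [-3.141, 0.004, 0.001]
contact_force: [-0.5, 0.2, -0.3]
gripper_width: 12.2
```

Run:
```python
from h import *
go((625.9,-57.4,101,0))
```

```text
t 37.73 p [625.8 -59.2 144.5] rot [ 1.    -0.003] F [-0.5  0.2 -0.3] w 12.2
(625.9, -57.4, 101, 0) -> [0.1, -1.8, 43.5, -0.0, 0.0, -0.2] dist 44
```

{"fn": "servo_tool", "kwargs": {
  "steps": [
    [0, -1, 10, 0, 0, -0.2, 4],
    [0, -1.2, 22, 0, 0, -0.2, 4],
    [0, -1.5, 34, 0, 0, -0.2, 4],
    [0, -1.5, 42, 0, 0, -0.2, 4],
    [0, -1.5, 44, 0, 0, -0.2, 4],
    [0, -1.5, 44, 0, 0, -0.2, 4]
  ]
}}

```text
time: 38.48
ee_pos: [626.2, -57.7, 101.1]
eef_rot: [-3.142, -0.001, -0.0]
contact_force: [-0.8, -0.2, -1.1]
gripper_width: 12.6
```

Run:
```python
from h import *
go((625.9,-57.4,101,0))
```

```text
t 38.48 p [626.2 -57.7 101.1] rot [1.    0.001] F [-0.8 -0.2 -1.1] w 12.6
(625.9, -57.4, 101, 0) -> [-0.3, -0.3, 0.1, -0.0, -0.0, 0.0] dist 0
```

{"fn": "servo_tool", "kwargs": {
  "steps": [
    [0, 0, 1.5, 0, 0, 0, 4],
    [0, 0, 1.5, 0, 0, 0, 4],
    [0, 0, 1.5, 0, 0, 0, 45],
    [0, 0, 1.5, 0, 0, 0, 45],
    [0, 0, 1.5, 0, 0, 0, 45],
    [0, 0, 1.5, 0, 0, 0, 45],
    [0, 0, -40, 0, 0, 0, 45],
    [0, 0, -90, 0, 0, 0, 45],
    [0, 0, -120, 0, 0, 0, 45],
    [-30, 50, -120, 0, 0, 0, 45],
    [-60, 110, -120, 0, 0, 0, 45],
    [-60, 170, -120, 0, 0, 0, 45],
    [-60, 220, -120, 0, 0, 0, 45],
    [-60, 220, -120, 0, 0, 0, 45],
    [-60, 220, -120, 0, 0, 0, 45]
  ]
}}

```text
time: 40.35
ee_pos: [566.2, -276.9, 220.9]
eef_rot: [-3.14, -0.001, 0.0]
contact_force: [0.2, 0.6, 1.0]
gripper_width: 45.1
```

```bash
cat >> h.py <<'E'
from scipy.optimize import least_squares
def fit(q,r):
    f=least_squares(lambda p:np.hypot(q[:,0]-p[0],q[:,1]-p[1])-p[2],[*np.median(q[:,:2],0),r],loss='soft_l1');return f.x.round(1),len(q)
def edge(P,m,z):  # boundary pts
    e=m&~cv2.erode(m.astype('uint8'),np.ones((3,3))).astype(bool); return P[e]
E
python3 - <<'E'
from h import *
go((607,-288,200,0))
for n in('wrist','top'):
    im,d,P=cloud(n); save('lid_%s.png'%n,im); ok=d>0; x,y,z=P[...,0],P[...,1],P[...,2]
    base=(abs(x-600)<110)&(abs(y+287)<130)&ok
    for lo,hi,nm in((11,19,'flange'),(34,46,'knob')):
        nn,l,st,c=cv2.connectedComponentsWithStats((base&(z>lo)&(z<hi)).astype('uint8'))
        for k in range(1,nn):
            if st[k,4]>60: q=P[l==k];a,b=np.percentile(q,2,0),np.percentile(q,98,0);print(n,nm,st[k,4],'mid',((a+b)/2).round(1),'ext',(b-a).round(),'fit',fit(edge(P,l==k,0),56) if nm=='flange' else '')
    rj=(np.hypot(x-446,y+56)<80)&(np.hypot(x-446,y+56)>35)&ok&(z>57)&(z<63); q=P[rj]
    if len(q)>100: a,b=np.percentile(q,1,0),np.percentile(q,99,0);print(n,'jar rim mid',((a+b)/2).round(1),(b-a).round(),fit(q,52))
    reg=(abs(x-625)<32)&(abs(y+57)<40)&ok
    for lo,hi in((78,88),(138,155)):
        q=P[reg&(z>lo)&(z<hi)]
        if len(q)>5:print(n,'stir',lo,len(q),np.median(q,0).round(1),q.min(0).round(),q.max(0).round())
E
```

```text
t 40.35 p [ 566.2 -276.9  220.9] rot [1.    0.001] F [0.2 0.6 1. ] w 45.1
(607, -288, 200, 0) -> [40.8, 11.1, 20.9, -0.1, 0.0, 0.0] dist 47
wrist flange 92 mid [ 701.7 -410.1   15. ] ext [16. 11.  8.] fit (array([-142589.7,  213451.5,  257426.7]), 67)
wrist flange 9104 mid [ 565.4 -310.8   15.2] ext [101. 102.   5.] fit (array([ 562.4, -307.5,   51.2]), 902)
wrist knob 275 mid [ 702.2 -411.2   39.6] ext [14. 11. 10.] fit 
wrist knob 118 mid [ 694.  -306.1   40.1] ext [17. 36. 11.] fit 
wrist knob 427 mid [ 564.7 -310.9   39.3] ext [20. 19.  7.] fit 
wrist jar rim mid [450.4 -55.4  59.6] [101. 108.   5.] (array([447.1, -56.2,  52.1]), 1807)
wrist stir 78 1045 [628.6 -64.   82.4] [611. -75.  78.] [645. -45.  88.]
top flange 1330 mid [ 560.  -310.9   15.7] ext [ 98. 104.   6.] fit (array([ 559.1, -310.8,   41.7]), 836)
top knob 83 mid [ 562.2 -311.3   40.2] ext [20. 20. 11.] fit 
top jar rim mid [443.8 -55.6  60. ] [111. 109.   6.] (array([444.7, -55.4,  52.7]), 460)
top stir 78 120 [621.  -54.7  83.5] [611. -74.  78.] [640. -42.  88.]
top stir 138 56 [625.9 -58.6 147.1] [618. -65. 141.] [635. -51. 153.]
```

View pics/lid_wrist.png

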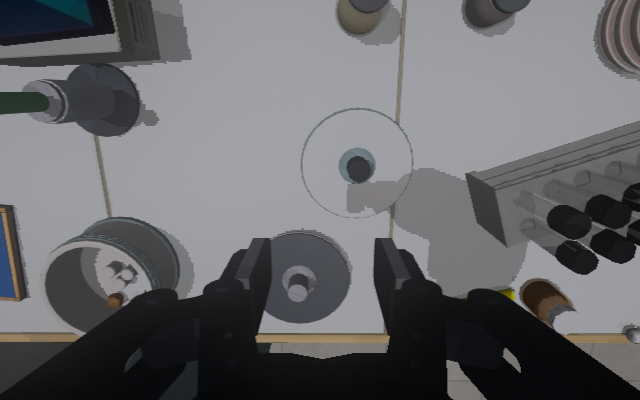

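```bash
python3 -c "
from h import *
go((563.5,-311,80,0),(563.5,-311,20,0))"
```

```text
t 40.45 p [ 566.7 -275.6  221.1] rot [1.    0.003] F [-0.1 -0.1 -0.4] w 45.2
(563.5, -311, 80, 0) -> [-3.3, 35.5, 141.1, -0.1, -0.0, 0.2] dist 146
(563.5, -311, 20, 0) -> [-3.4, 35.6, 201.1, -0.1, -0.0, 0.2] dist 204
```

{"fn": "servo_tool", "kwargs": {
  "steps": [
    [-3.3, 35.5, 0, -0.1, 0, 0.2, 45],
    [-3.3, 35.5, 60, -0.1, 0, 0.2, 45],
    [-3.3, 35.5, 120, -0.1, 0, 0.2, 45],
    [-3.3, 35.5, 141, -0.1, 0, 0.2, 45],
    [-3.3, 35.5, 141, -0.1, 0, 0.2, 45],
    [-3.3, 35.5, 165, -0.1, 0, 0.2, 45],
    [-3.3, 35.5, 185, -0.1, 0, 0.2, 45],
    [-3.3, 35.5, 198, -0.1, 0, 0.2, 45],
    [-3.3, 35.5, 201, -0.1, 0, 0.2, 45],
    [-3.3, 35.5, 201, -0.1, 0, 0.2, 45],
    [-3.3, 35.5, 201, -0.1, 0, 0.2, 12],
    [-3.3, 35.5, 201, -0.1, 0, 0.2, 12],
    [-3.3, 35.5, 201, -0.1, 0, 0.2, 12],
    [-3.3, 35.5, 201, -0.1, 0, 0.2, 12],
    [-3.3, 35.5, 201, -0.1, 0, 0.2, 12],
    [-3.3, 35.5, 201, -0.1, 0, 0.2, 12]
  ],
  "newtons": 100
}}

```text
time: 42.45
ee_pos: [563.5, -313.4, 21.2]
eef_rot: [3.139, -0.004, 0.002]
contact_force: [-1.2, 0.8, 5.8]
gripper_width: 18.4
```

```bash
python3 -c "
from h import *
go((563.5,-311,140,0),(446,-55.8,140,0))"
```

```text
t 42.45 p [ 563.5 -313.4   21.2] rot [ 1.    -0.003] F [-1.2  0.8  5.8] w 18.4
(563.5, -311, 140, 0) -> [0.1, -2.1, -118.8, 0.1, -0.1, -0.2] dist 119
(446, -55.8, 140, 0) -> [-118.1, -257.0, -119.5, 0.1, -0.1, -0.2] dist 307
```

{"fn": "servo_tool", "kwargs": {
  "steps": [
    [0, 0, -20, 0, 0, 0, 12],
    [0, 0, -60, 0, 0, 0, 12],
    [0, 0, -119, 0, 0, 0, 12],
    [-20, -45, -119, 0, 0, 0, 12],
    [-40, -90, -119, 0, 0, 0, 12],
    [-60, -135, -119, 0, 0, 0, 12],
    [-80, -180, -119, 0, 0, 0, 12],
    [-100, -220, -119, 0, 0, 0, 12],
    [-118, -257, -119, 0.1, -0.1, -0.2, 12],
    [-118, -257, -119, 0.1, -0.1, -0.2, 12],
    [-118, -257, -119, 0.1, -0.1, -0.2, 12],
    [-118, -257, -119, 0.1, -0.1, -0.2, 12]
  ]
}}

```text
time: 43.95
ee_pos: [446.4, -56.9, 138.9]
eef_rot: [3.141, -0.002, -0.001]
contact_force: [-0.3, -0.1, -1.7]
gripper_width: 18.7
```

Run:
```python
from h import *
go((446,-55.8,90,0),(446,-55.8,74,0))
im,d,P=cloud('wrist'); ok=d>0; x,y,z=P[...,0],P[...,1],P[...,2]
base=(np.hypot(x-446,y+56)<75)&ok
for lo,hi,nm in((125,142,'flange'),(55,64,'rim')):
    q=P[base&(z>lo)&(z<hi)]
    if len(q)>50: print(nm,len(q),np.percentile(q,2,0).round(1),np.percentile(q,98,0).round(1))
q=P[base&(z>120)&(z<150)]
if len(q)>50:
    A=np.c_[q[:,:2]-[446,-56],np.ones(len(q))]; print('plane',np.linalg.lstsq(A,q[:,2],rcond=None)[0].round(3))
save('w11.png',im)
```

```text
t 43.95 p [446.4 -56.9 138.9] rot [ 1.    -0.001] F [-0.3 -0.1 -1.7] w 18.7
(446, -55.8, 90, 0) -> [-0.4, -1.2, 48.9, 0.0, 0.0, -0.1] dist 49
(446, -55.8, 74, 0) -> [-0.4, -1.2, 64.9, 0.0, 0.0, -0.1] dist 65
flange 31202 [ 398.5 -107.5  130.4] [500.4  -5.6 135.6]
rim 478 [493.1 -79.9  55.1] [502.4 -23.9  61.4]
plane [-9.00000e-03  1.00000e-03  1.33661e+02]
```

View pics/w11.png

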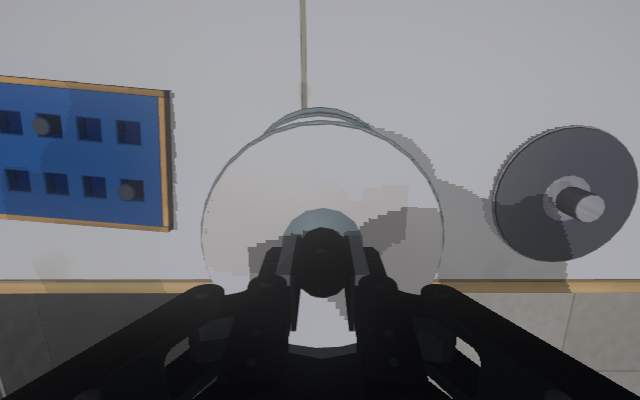

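{"fn": "servo_tool", "kwargs": {
  "steps": [
    [-0.4, -1.2, 20, 0, 0, -0.1, 12],
    [-0.4, -1.2, 40, 0, 0, -0.1, 12],
    [-0.4, -1.2, 48, 0, 0, -0.1, 12],
    [-0.4, -1.2, 48, 0, 0, -0.1, 12],
    [-0.4, -1.2, 48, 0, 0, -0.1, 12]
  ]
}}

```text
time: 44.62
ee_pos: [445.7, -54.7, 91.1]
eef_rot: [3.142, 0.003, -0.001]
contact_force: [-0.2, 0.0, -1.4]
gripper_width: 18.5
```

Run:
```python
from h import *
go((446,-55.8,90,0),(446,-55.8,74,0))
im,d,P=cloud('wrist'); ok=d>0; x,y,z=P[...,0],P[...,1],P[...,2]
base=(np.hypot(x-446,y+56)<70)&ok
m=base&(z>80)&(z<88)
def outer(q,nb=60,c=(446,-56)):
    a=np.degrees(np.arctan2(q[:,1]-c[1],q[:,0]-c[0])); r=np.hypot(q[:,0]-c[0],q[:,1]-c[1]); out=[]
    for k in np.arange(-100,100,5):
        s=(a>=k)&(a<k+5)
        if s.sum()>5: out.append(q[s][np.argmax(r[s])])
    return np.array(out)
o=outer(P[m]); 
def fitR(o,r): return least_squares(lambda p:np.hypot(o[:,0]-p[0],o[:,1]-p[1])-r,[446,-56],loss='soft_l1').x.round(1)
print('lid',len(o),fitR(o,56),np.median(P[m][:,2]).round(1))
m2=base&(z>55)&(z<63); o2=outer(P[m2]); print('jar',len(o2),fitR(o2,56),o2[:,0].max().round(1),o[:,0].max().round(1))
```

```text
t 44.62 p [445.7 -54.7  91.1] rot [1.    0.002] F [-0.2  0.  -1.4] w 18.5
(446, -55.8, 90, 0) -> [0.3, 1.1, 1.1, 0.0, 0.0, 0.1] dist 2
(446, -55.8, 74, 0) -> [0.3, 1.1, 17.1, 0.0, 0.0, 0.1] dist 17
lid 40 [447.7 -54.2] 85.4
jar 10 [447.  -54.5] 502.9 503.4
```

{"fn": "servo_tool", "kwargs": {
  "steps": [
    [-0.5, 0, 6, 0, 0, 0, 12],
    [-0.5, 0.2, 10, 0, 0, 0, 12],
    [-0.5, 0.2, 14, 0, 0, 0, 12],
    [-0.5, 0.2, 17, 0, 0, 0, 12],
    [-0.5, 0.2, 18, 0, 0, 0, 12],
    [-0.5, 0.2, 18, 0, 0, 0, 12]
  ]
}}

```text
time: 45.42
ee_pos: [444.5, -54.7, 74.0]
eef_rot: [3.141, 0.004, -0.002]
contact_force: [-3.3, 1.3, 20.1]
gripper_width: 18.8
```

{"fn": "servo_tool", "kwargs": {
  "steps": [
    [0, 0, -0.5, 0, 0, 0, 12],
    [0, 0, -0.5, 0, 0, 0, 45],
    [0, 0, -0.5, 0, 0, 0, 45],
    [0, 0, -0.5, 0, 0, 0, 45],
    [0, 0, -0.5, 0, 0, 0, 45],
    [0, 0, -30, 0, 0, 0, 45],
    [0, 0, -80, 0, 0, 0, 45],
    [0, 0, -130, 0, 0, 0, 45],
    [40, 60, -130, 0, 0, 0, 45],
    [80, 120, -130, 0, 0, 0, 45],
    [80, 180, -130, 0, 0, 0, 45],
    [80, 180, -130, 0, 0, 0, 45],
    [80, 180, -130, 0, 0, 0, 45],
    [80, 180, -130, 0, 0, 0, 45]
  ]
}}

```text
time: 47.18
ee_pos: [525.2, -232.2, 202.4]
eef_rot: [-3.14, -0.008, 0.003]
contact_force: [-0.8, -0.1, 0.6]
gripper_width: 45.1
```

Run:
```python
from h import *
go((446,-55.8,90,0))
for n in('top','wrist'):
    im,d,P=cloud(n); ok=d>0; x,y,z=P[...,0],P[...,1],P[...,2]
    base=(np.hypot(x-446,y+56)<75)&ok
    q=P[base&(z>63)&(z<72)]
    if len(q)>50:
        A=np.c_[q[:,:2]-[446,-56],np.ones(len(q))]; print(n,'lid mid',((np.percentile(q,1,0)+np.percentile(q,99,0))/2).round(1),'plane',np.linalg.lstsq(A,q[:,2],rcond=None)[0].round(3))
    q=P[base&(z>88)&(z<99)]
    if len(q)>5: print(n,'knob',((q.min(0)+q.max(0))/2).round(1),np.median(q[:,2]))
    reg=(np.hypot(x-625,y+57)<35)&ok
    q=P[reg&(z>138)&(z<156)]
    if len(q)>5: print(n,'handle top',len(q),((q.min(0)+q.max(0))/2).round(1),q[:,2].max())
    for c in((449,213),(491,150),(440,95)):
        q=P[(np.hypot(x-c[0],y-c[1])<16)&(z>15)&(z<25)&ok]
        if len(q): print(n,'steel',q.mean(0).round(),len(q))
    save('fin_%s.png'%n,im,(190,130,470,300) if n=='top' else None,2.5 if n=='top' else 1)
```

```text
t 47.17 p [ 525.2 -232.2  202.4] rot [1.    0.005] F [-0.8 -0.1  0.6] w 45.1
(446, -55.8, 90, 0) -> [-78.1, -176.6, 112.8, -0.1, 0.1, 0.3] dist 224
top lid mid [444.  -55.1  68.7] plane [-1.0000e-03 -1.0000e-03  6.9482e+01]
top knob [444.5 -55.6  94. ] 95.66037810642945
top handle top 55 [626.9 -58.  145. ] 150.4936586361929
top steel [449. 213.  20.] 35
top steel [490. 149.  20.] 35
top steel [439.  95.  20.] 32
wrist lid mid [450.8 -55.9  68. ] plane [-6.0000e-03  4.0000e-03  6.8489e+01]
wrist knob [445.8 -55.2  92.3] 94.14416247814543
wrist handle top 407 [627.9 -61.2 142.6] 147.14850129775266
wrist steel [441.  91.  18.] 114
```

View pics/fin_top.png

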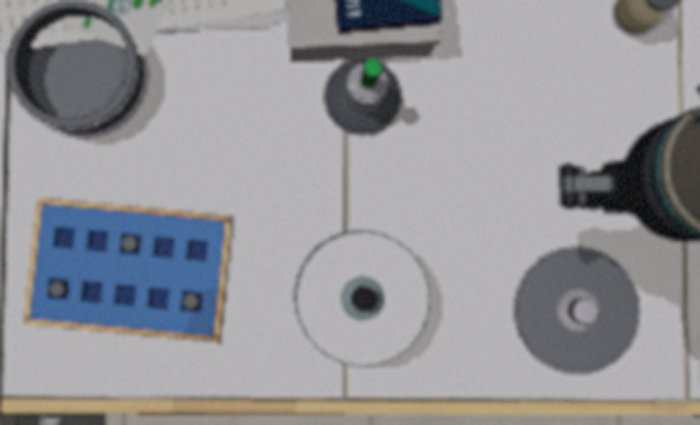

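```bash
python3 -c "
from h import *
print(finish_job())"
```

```text
the job is handed in; nothing more can be done
None
```

I carried out the whole task and handed the job in at about 47 s of robot time; `finish_job` gives no verdict.

- **Charge:** All three white cylinders went into the white jar with the soil lumps. In the last top picture the three steel cylinders still stand in their pockets.
- **Stirring:** The first three turns left one lump only about 9 mm from its old place, too close to the 8 mm limit. I stirred again nearer the wall, ending on the near side. In the picture taken after that, every lump is at least about 11 mm from any starting place, and the three cylinders and five lumps are all inside.
- **Stirrer:** It hangs upright in its stand. When I let go, its collar read about 82 mm above the bench, which is the seated height. The last cameras put the handle top at (627, -58) and (628, -61) mm, with the stand at about (625, -57). The second comes from an oblique, partial view, so I took the first as the better reading.
- **Lid:** The white lid had been knocked about 5 cm aside, so I found it again before gripping it. It now sits level, with its top 68 to 69.5 mm above the bench (68 is fully home), centred within about 1 mm of the jar.
- **Disagreement:** The top and wrist cameras differ by 1–3 mm in x throughout. I used distances measured within one camera to place the lid.

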